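Crank the panel clamp shut

TASK

Fit the loose crank fully home on the square spindle of the bench clamp, then wind it clockwise until the jaw holds the framed glass panel firmly against the fence - firmly by hand, without forcing anything, or the glass cracks. Leave the crank on the spindle, keep the robot itself off the clamp and the panel, and leave the other things on the bench where they are.

Things in the scene. Friction and masses are not known exactly. Their poses are not given: they have to be found in the camera images.
- clamp: Bench rack clamp, fixed. Dark steel bed 150 (x) x 370 (y) x 12 mm; origin at the centre of its underside, z up, y along the bed towards the fence. Centred on y = -130 mm stands a grey gear head, 70 x 70 mm in plan, flat top at z = 87 mm, with the square spindle upright in its middle. The jaw travels to +y; jaw, fence and panel are all lower than z = 50 mm.
- seat (a point): On the spindle's axis level with the gear head's flat top, where the crank's underside rests when fully home. The spindle end is a 14 x 14 mm steel square standing 26 mm above this point, its top 4 mm tapered to 8.5 mm. How the square is turned differs each time and is not measured: see it or feel for it. Any quarter turn fits; the crank has about 9 degrees of play either way.
- fence (a point): Middle of the face of the fixed wooden fence: y = +155 mm, z = 27 mm in the clamp's frame. The panel home against it has its origin at y = 100 mm. Drive: clockwise seen from above closes the jaw, 30 mm a turn. Running free the spindle takes about 0.2 N m (3 N at the knob); each 10 N of squeeze on the panel adds about 0.7 N at the knob. A light rub on its tip does not turn the spindle.
- jaw: Jaw bar, 110 (x) x 51 (y) x 33 mm, wood with a stiffly sprung rubber-faced pad in front, driven along the bed by the spindle. Origin at the foot of the middle of the pad's pressing face (when unpressed), which looks to the fence. It closes on the panel after about 1.3 to 2.3 turns and stays where left; the drive's friction alone holds about 40 N of squeeze.
- panel: Leaded glass panel in a light wooden frame, 130 (x) x 110 (y) x 20 mm, about 0.45 kg, lying loose on the bed between jaw and fence, a few mm off the fence. Origin at the centre of its underside. 20 N of squeeze is the least that holds it; over 140 N (10 N at the knob above the free-running load) cracks it.
- crank: Loose dark steel crank, 0.31 kg, standing on its hub. Origin at the centre of the hub's underside, z up, x along the arm from hub to knob. Hub 32 x 32 mm in plan, square to the arm, 40 mm high; in its underside a square socket 16.2 mm wide, square to the hub, 28 mm deep. Arm 16 mm wide, z = 28 to 36 mm, out to x = 75 mm. Black knob near its end.
- hub_top (a point): Centre of the hub's top face, 40 mm above its underside; the hub is 32 mm across its flats. Fitting it needs no more than a light push of about 10 N; the wedging contacts on the square's corners and taper add up to several times the push, and over 60 N of them in all before the crank is home spoils the square.
- knob_mid (a point): On the axis of the crank's upright black knob, at x = 65 mm, z = 58 mm in the crank's frame. The knob is 22 mm across, spans z = 38 to 76 mm and spins freely on its pin, so it can be held without turning the wrist while the crank goes round.
- flux: Bystander: white flux bottle, 40 mm across, 85 mm tall. Origin at its underside.
- jar: Bystander: glass jar with metal lid, 60 mm across, 85 mm tall. Origin at its underside.
- spool: Bystander: solder spool lying flat, 52 mm across, 30 mm tall. Origin at its underside.
- weight: Bystander: steel paperweight bar, 70 x 35 x 25 mm. Origin at its underside.
- brush: Bystander: flat brush, 170 mm long, lying down. Origin at its underside or thereabouts.
- pliers: Bystander: pliers lying flat, about 150 mm long, 12 mm thick, blue handles. Origin at its underside.
Not all that is in view belongs to the job. Of the things that look like the crank, the larger one is meant.

How it is judged:
By the outcome, as a careful person would: the job done as asked, in the order asked, and still so for the second after the job is handed in, with the robot touching nothing.
It also fails if it takes over 72 s, if anything falls off the work surface, if the arm or the gripper's body presses on something with over 40 N, if the wrist force passes 120 N, or if a joint passes its speed limit or range.

ROBOT

A 6-joint arm with a two-finger parallel gripper is mounted at the origin on the work surface. World frame = base frame: x ahead of the robot, y to its left, z up, the work surface at z = 0. Lengths are in m, angles in rad, forces in N, time in s.
With the tool pointing down it reaches from about 0.275 to 0.775 m from the base axis. Payload 14.6 kg.
Tool frame: the origin (TCP) lies on the centre line of the jaws, within the pads' length; the fingertips stand 22 mm ahead of it and the grasp point (between the pads) lies 3 mm ahead of it (manip.tips_ahead is the distance from the TCP to the fingertips, in m); z points along the fingers, x is the direction in which the jaws open and shut, and the axes are right-handed (so a half turn about z gives the same grasp; the last joint's range is limited). The gripper opens to 85 mm and grips with 20 to 120 N. Pads are 22 mm wide; open, the fingers measure 114 mm over their backs; the gripper's body (76 mm by 85 mm) begins 54 mm behind the grasp point. The pads swing forward as they close: fully open they stand 13 mm farther back than shut.
Start: joints at [-1.459, 0.263, -0.048, 1.259, 0, 1.415], TCP at [0.138, -0.506, 0.253] pointing down, gripper open.
Joint ranges: [-2.65, 2.65], [-0.89, 1.7], [-1.18, 1.37], [-2.13, 2.11], [-1.35, 1.29], [-3.14, 3.14]. Speed limits (rad/s): [1.89, 1.89, 2.57, 2.79, 3.14, 3.14].

INTERFACE

Orientations are given as a 3x3 rotation matrix whose columns are the frame's x, y, z axes.
In Python, from bench import manip gives the robot as it stands.
- The arm moves only by the tool arm_command, never from a script. Its argument "steps" is a list of rows, each an object of numbers: "wx", "wy", "wz": the turn, a rotation vector about the tool's x, y, z in degrees; "dx", "dy", "dz": the shift along the tool's x, y, z in m; "claw": the opening in per cent of the stroke, from 0 (shut) to 100 (fully open). A call has 1 to 20 rows; each row is the pose to reach, as a shift and turn from the pose commanded when the call began, along the tool's axes at that moment; what a row does not reach only later rows make up. A row lasts 1/10 s, in which the tool goes at most 50 mm and 8.59 degrees, less where a joint would pass 70% of its speed; a pose out of reach is approached as far as the arm can. A call with a gripper value outside its range is refused whole. The fingers move at their own pace and stop on an object; "squeeze" is the grip in N (left out, the last holds). Time passes only in rows, so rows that repeat a pose let the fingers close. It gives the time, the measured TCP pose, the force and the opening at its end, in the units of the state.
- manip.read_state(): the state, without advancing time (a new reading comes with each control period).
- manip.read_camera(name): name is "scene" or "top" or "wrist"; returns the picture (480x640x3 uint8, red, green, blue); there is no depth.
- manip.calibration(name): a dict with "vfov" (degrees; the focal length in pixels is half the picture's height over the tangent of half this angle, whatever the lens; pixels are square), "cx", "cy" (the principal point, pixels), "k1" (the pictures are not rectified: a ray, as slopes to the right and down, at radius r is drawn at 1 + k1 r^2 times it, then the intrinsics apply), "R" (3x3) and "t" (3): a world point X has camera coordinates R X + t. Camera axes: x right, y down, z forward; pixel columns grow to the right and rows downward; lengths in m; the calibration is good to about 2 mm. A picture is of the moment at which its call begins: read the wrist's pose just before it. calibration takes no time and is no camera call; for the wrist camera it gives the pose at the moment of the call.
- manip.sign_off(): hands the job in, once; it reports no verdict.
The state is a dict: "time_s": time; "joint_pos": joint angles; "dq": joint speeds; "effort": joint torques, N m; "eef_pos": TCP position; "orientation": TCP orientation; "ft_force": force on the tool from outside, world axes, zero at the start; "moment": the same for the moment, N m; "grip_width": finger opening in m.
Only numpy, scipy, OpenCV 4.12 (cv2) and the standard library are available. Lean on these libraries where they do the work, as an engineer would, in place of code of your own. Each camera call takes 0.05 s, during which the arm holds its last target.

## Working session

There is one attempt and no reset: what is moved stays moved. The work goes in short steps, Python scripts to look and compute and a tool call to move; the robot and the scene stay as the last step left them, time stands still between calls to the robot, and variables do not carry over. Pictures are saved under pics/ and viewed, and the job is handed in when it is done.

Besides the shell and the picture viewer there is one more tool, called after "Request:" by a JSON object that holds its "fn" and its "kwargs". arm_command: Moves the arm, as the interface text tells. Its arguments: {"type":"object","properties":{"steps":{"type":"array"},"squeeze":{"type":"number"}},"required":["steps"]}

```bash
ls; mkdir -p pics
cat > h.py <<'E'
import numpy as np, cv2
from bench import manip
def cal(n):
    c=manip.calibration(n); f=240/np.tan(np.radians(c['vfov'])/2)
    return c,f
def proj(n,X,c=None):
    if c is None: c=manip.calibration(n)
    f=240/np.tan(np.radians(c['vfov'])/2)
    p=np.asarray(c['R'])@np.asarray(X,float)+np.asarray(c['t']); u=p[:2]/p[2]; u=u*(1+c['k1']*(u@u))
    return np.array([c['cx']+f*u[0],c['cy']+f*u[1]])
def ray(n,px,c=None):
    if c is None: c=manip.calibration(n)
    f=240/np.tan(np.radians(c['vfov'])/2)
    K=np.array([[f,0,c['cx']],[0,f,c['cy']],[0,0,1]])
    u=cv2.undistortPoints(np.array([[px]],float),K,np.array([c['k1'],0,0,0,0.]))[0,0]
    R=np.asarray(c['R']); d=R.T@np.array([u[0],u[1],1]); o=-R.T@np.asarray(c['t']); return o,d
def atz(n,px,z,c=None):
    o,d=ray(n,px,c); return o+d*(z-o[2])/d[2]
def save(n,name):
    im=manip.read_camera(n); cv2.imwrite('pics/'+name,im[:,:,::-1]); return im
E
python3 - <<'E'
from h import *
for n in('scene','top','wrist'):
    c=manip.calibration(n); print(n,c); save(n,n+'0.png')
s=manip.read_state(); print({k:np.round(v,3).tolist() for k,v in s.items()})
E
```

```text
pics
scene {'vfov': 57.97752170842487, 'cx': 317.79761439355076, 'cy': 240.39386376166988, 'k1': -0.025081834285316247, 'R': array([[ 0.06636798,  0.99779374, -0.00171678],
       [ 0.7920236 , -0.05372755, -0.60812166],
       [-0.60687223,  0.03900007, -0.79384198]]), 't': array([ 0.00899592, -0.39537993,  1.23036239])}
top {'vfov': 43.0347838649138, 'cx': 300.092961662247, 'cy': 234.65449663480817, 'k1': 0.05412509195320307, 'R': array([[ 0.02511791, -0.99966646, -0.00600436],
       [-0.99750384, -0.02466617, -0.06616403],
       [ 0.06599386,  0.00765128, -0.99779069]]), 't': array([-0.0556373 ,  0.54948809,  1.4308015 ])}
wrist {'vfov': 68.29310749258158, 'cx': 328.69635320303973, 'cy': 232.98068843582087, 'k1': -0.05997591800289625, 'R': array([[ 2.63224915e-01, -9.64734157e-01, -8.06166591e-04],
       [-9.17283942e-01, -2.50536933e-01,  3.09550342e-01],
       [-2.98835763e-01, -8.07418790e-02, -9.50882714e-01]]), 't': array([-0.52438834, -0.04012311,  0.37906828])}
{'time_s': 0.15, 'joint_pos': [-1.459, 0.263, -0.049, 1.259, 0.0, 1.416], 'dq': [-0.001, -0.002, 0.001, -0.002, -0.001, 0.0], 'effort': [0.003, -63.782, 38.465, 0.011, 0.0, -0.0], 'eef_pos': [0.138, -0.506, 0.253], 'orientation': [[0.264, -0.965, -0.0], [-0.965, -0.264, 0.001], [-0.001, -0.0, -1.0]], 'ft_force': [0.209, -0.413, -0.977], 'moment': [-0.03, 0.048, -0.014], 'grip_width': 0.085}
```

View pics/top0.png

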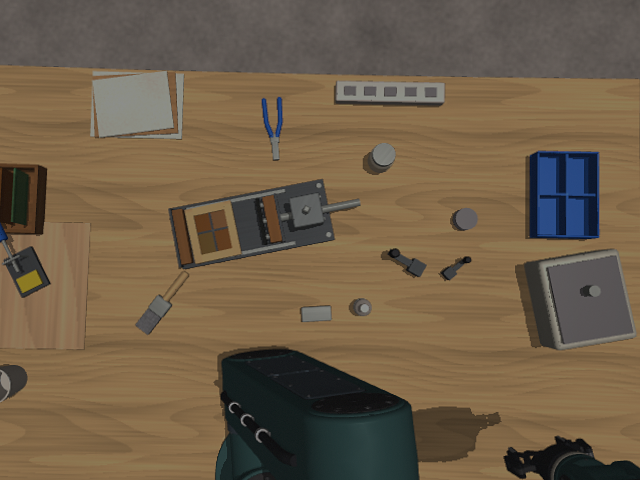

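View pics/scene0.png

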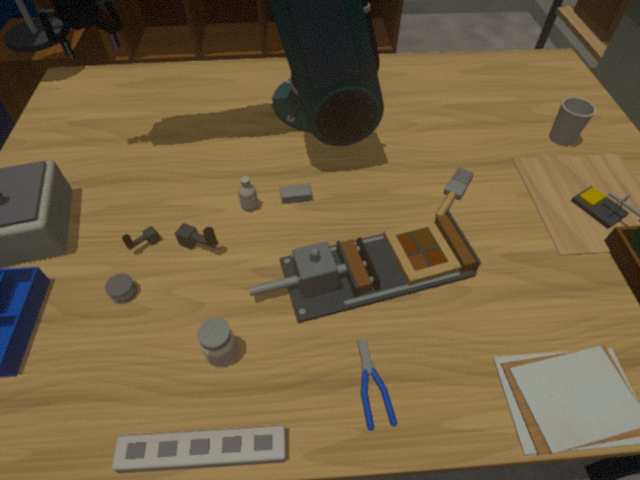

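View pics/wrist0.png

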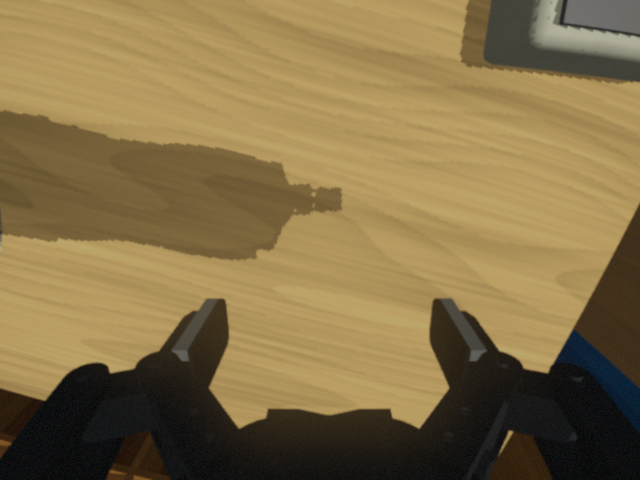

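The top view shows two crank-like things: one with its hub near (416,268) and knob near (394,254), and a smaller one near (456,268). The left one looks larger and fits the description. I'll confirm that in an enlarged crop, along with the clamp head.

Run:
```python
import cv2
a=cv2.imread('pics/top0.png'); b=cv2.imread('pics/scene0.png')
x=cv2.resize(a[235:290,375:480],(800,420),interpolation=cv2.INTER_CUBIC);cv2.imwrite('pics/c1.png',x)
x=cv2.resize(a[170:280,160:370],None,fx=3.8,fy=3.8,interpolation=cv2.INTER_CUBIC);cv2.imwrite('pics/c2.png',x)
x=cv2.resize(b[210:330,110:310],None,fx=4,fy=4,interpolation=cv2.INTER_CUBIC);cv2.imwrite('pics/c3.png',x)
```

```text
(no output)
```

View pics/c1.png

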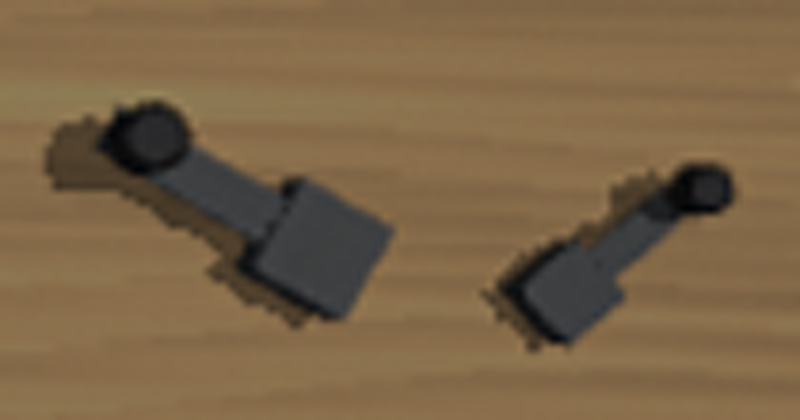

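View pics/c2.png

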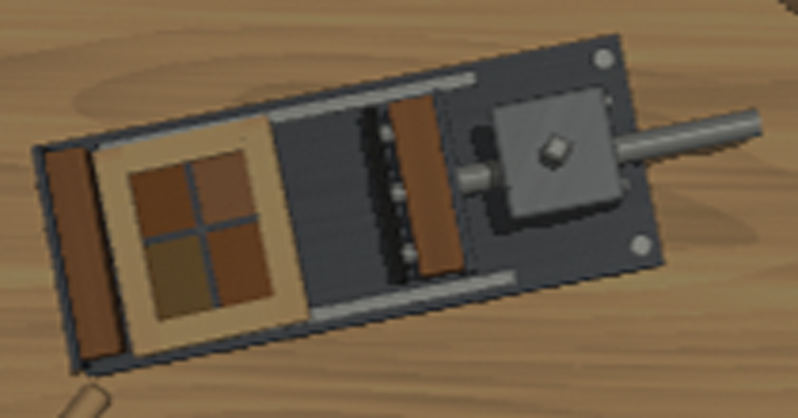

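View pics/c3.png

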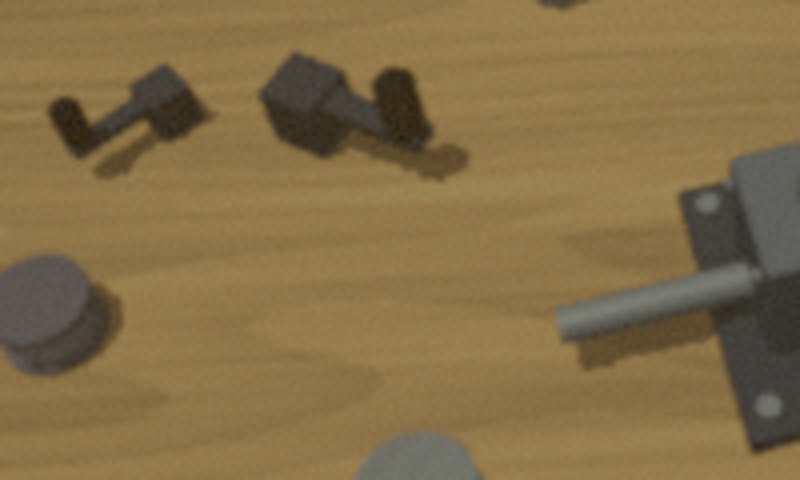

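The crop confirms it: the left one in the top view, with the larger hub and arm, is the crank meant. The spindle square stands about 45° off the gear head. Next I'll measure both.

```bash
cat > m1.py <<'E'
from h import *
g=lambda x,y:(375+x/(800/105)-.0,235+y/(420/55))
print('tips',manip.tips_ahead)
H=np.array([atz('top',g(*p),.040) for p in [(303,178),(393,232),(342,320),(255,264)]])
print('hub',H.round(4).tolist(),H.mean(0))
k=atz('top',g(158,135),.076);print('knob',k, np.degrees(np.arctan2(*(k-H.mean(0))[[1,0]])), np.linalg.norm((k-H.mean(0))[:2]))
e=H[1]-H[0];print('edge',np.linalg.norm(e),np.degrees(np.arctan2(e[1],e[0])))
g2=lambda x,y:(160+x/3.8,170+y/3.8)
G=np.array([atz('top',g2(*p),.087) for p in [(495,107),(603,88),(622,198),(512,217)]])
print('head',G.round(4).tolist(),G.mean(0)); 
for i in range(4):
  e=G[(i+1)%4]-G[i];print(np.linalg.norm(e),np.degrees(np.arctan2(e[1],e[0])))
print('spindle',atz('top',g2(555,149),.113))
B=np.array([atz('top',g2(*p),.012) for p in [(35,147),(617,35),(663,265),(75,375)]])
print('bed',B.round(4).tolist(),B.mean(0)); 
for i in range(4):
  e=B[(i+1)%4]-B[i];print(np.linalg.norm(e),np.degrees(np.arctan2(e[1],e[0])))
# scene check
g3=lambda x,y:(110+x/4,210+y/4)
H2=np.array([atz('scene',g3(*p),.040) for p in [(262,96),(296,54),(345,75),(315,112)]]);print('hub scene',H2.mean(0))
E
python3 m1.py
```

```text
tips 0.022
hub [[0.5006, -0.3107, 0.04], [0.4849, -0.3382, 0.04], [0.4577, -0.323, 0.04], [0.474, -0.2964, 0.04]] [ 0.47931638 -0.31706928  0.04      ]
knob [ 0.51116889 -0.26092108  0.076     ] 60.43404063979164 0.06455387511129593
edge 0.031721360292362284 -119.757819029193
head [[0.6288, -0.018, 0.087], [0.6418, -0.0824, 0.087], [0.576, -0.0952, 0.087], [0.563, -0.0299, 0.087]] [ 0.60239445 -0.05637693  0.087     ]
0.06567101246900321 -78.57097208451847
0.06705589094121187 -168.93084842191618
0.06664958374712181 101.24067989419244
0.06685012035735179 10.229555166340319
spindle [ 0.6015863  -0.05451074  0.113     ]
bed [[0.6056, 0.2729, 0.012], [0.6859, -0.092, 0.012], [0.541, -0.1242, 0.012], [0.4629, 0.2423, 0.012]] [0.57385965 0.07472139 0.012     ]
0.37363957040114326 -77.59677518401443
0.14845497789960535 -167.468568794595
0.3747414028753163 102.02062699148897
0.14595424018957512 12.104370952570168
hub scene [ 0.48416167 -0.31368909  0.04      ]
```

```bash
cat >> h.py <<'E'
def st():
    s=manip.read_state(); return np.array(s['eef_pos']),np.array(s['orientation']),s
def delta(p,yaw=None):
    """shift/turn in tool axes to TCP p with tool x at world yaw(deg), pointing down"""
    from scipy.spatial.transform import Rotation as Ro
    q,R,s=st(); d=R.T@(np.array(p)-q)
    if yaw is None: yaw=np.degrees(np.arctan2(R[1,0],R[0,0]))
    c,n=np.cos(np.radians(yaw)),np.sin(np.radians(yaw))
    T=np.array([[c,n,0],[n,-c,0],[0,0,-1]])
    return d.round(4),np.degrees(Ro.from_matrix(R.T@T).as_rotvec()).round(2)
def wristcal(p,yaw):
    """predicted wrist calibration when TCP at p,yaw"""
    q,R,s=st(); c=dict(manip.calibration('wrist'))
    Rc=np.array(c['R']);t=np.array(c['t'])
    cc,n=np.cos(np.radians(yaw)),np.sin(np.radians(yaw)); T=np.array([[cc,n,0],[n,-cc,0],[0,0,-1]])
    # X = R xt + q ; cam = Rc X + t -> Rc R xt + (Rc q + t)
    A=Rc@R; b=Rc@q+t; c['R']=A@T.T; c['t']=b-A@T.T@np.array(p); return c
E
python3 - <<'E'
from h import *
q,R,s=st()
c=manip.calibration('wrist');C=-np.array(c['R']).T@np.array(c['t']);print('cam in tool',R.T@(C-q), 'axis',R.T@np.array(c['R'])[2])
for yaw in(-29.6,150.4):
  p=[.481,-.316,.22]
  print(yaw,delta(p,yaw)); w=wristcal(p,yaw)
  print(proj('w',[.481,-.316,.04],w),proj('w',[.513,-.260,.076],w))
for yaw in(-29.6,60.4,150.4):
  p=[.6015,-.0535,.25]; w=wristcal(p,yaw); print(proj('w',[.6015,-.0535,.113],w))
E
```

```text
cam in tool [-0.00016591 -0.078951   -0.11955185] axis [-9.11006630e-07  3.09702447e-01  9.50833526e-01]
-29.6 (array([-0.0932, -0.3806,  0.0331]), array([-3.000e-02,  4.000e-02, -4.512e+01]))
[328.87777975 212.72997702] [329.11094876 139.21039849]
150.4 (array([-0.0932, -0.3806,  0.0331]), array([5.0000e-02, 3.0000e-02, 1.3488e+02]))
[328.87777975 212.72997702] [328.72816017 298.5421091 ]
[328.91293585 227.19864348]
[328.91293585 227.19864348]
[328.91293585 227.19864348]
```

Request:
{"fn": "arm_command", "kwargs": {"steps": [{"dx": -0.093, "dy": -0.381, "dz": 0.0, "wz": -45}, {"dx": -0.093, "dy": -0.381, "dz": 0.0, "wz": -45}, {"dx": -0.093, "dy": -0.381, "dz": 0.0, "wz": -45}, {"dx": -0.093, "dy": -0.381, "dz": 0.0, "wz": -45}, {"dx": -0.093, "dy": -0.381, "dz": 0.033, "wz": -45}, {"dx": -0.093, "dy": -0.381, "dz": 0.033, "wz": -45}, {"dx": -0.093, "dy": -0.381, "dz": 0.033, "wz": -45}, {"dx": -0.093, "dy": -0.381, "dz": 0.033, "wz": -45}, {"dx": -0.093, "dy": -0.381, "dz": 0.033, "wz": -45}, {"dx": -0.093, "dy": -0.381, "dz": 0.033, "wz": -45}, {"dx": -0.093, "dy": -0.381, "dz": 0.033, "wz": -45}, {"dx": -0.093, "dy": -0.381, "dz": 0.033, "wz": -45}, {"dx": -0.093, "dy": -0.381, "dz": 0.033, "wz": -45}, {"dx": -0.093, "dy": -0.381, "dz": 0.033, "wz": -45}]}}

```text
validation failed for argument at $.st...
```

Run:
```python
from h import *
import pickle
q,R,s=st();print(s['time_s'],q,np.degrees(np.arctan2(R[1,0],R[0,0])),s['ft_force'],s['joint_pos'])
c=manip.calibration('wrist');save('wrist','w1.png');pickle.dump(c,open('w1.pkl','wb'))
```

```text
0.15 [ 0.13838566 -0.50623925  0.25294493] -74.71510585270576 [ 0.20899114 -0.41267758 -0.97691156] [-1.45930780e+00  2.63419344e-01 -4.87567411e-02  1.25942315e+00
  1.32289238e-05  1.41551317e+00]
```

View pics/w1.png

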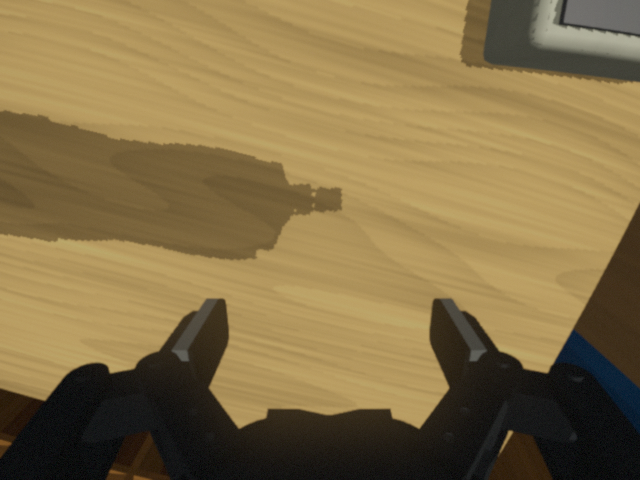

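The call was refused before anything moved, and the picture is unchanged. Each row probably needs all seven fields.

Request:
{"fn": "arm_command", "kwargs": {"steps": [{"wx": 0, "wy": 0, "wz": -45, "dx": -0.093, "dy": -0.381, "dz": 0.0, "claw": 100}, {"wx": 0, "wy": 0, "wz": -45, "dx": -0.093, "dy": -0.381, "dz": 0.0, "claw": 100}, {"wx": 0, "wy": 0, "wz": -45, "dx": -0.093, "dy": -0.381, "dz": 0.0, "claw": 100}, {"wx": 0, "wy": 0, "wz": -45, "dx": -0.093, "dy": -0.381, "dz": 0.0, "claw": 100}, {"wx": 0, "wy": 0, "wz": -45, "dx": -0.093, "dy": -0.381, "dz": 0.033, "claw": 100}, {"wx": 0, "wy": 0, "wz": -45, "dx": -0.093, "dy": -0.381, "dz": 0.033, "claw": 100}, {"wx": 0, "wy": 0, "wz": -45, "dx": -0.093, "dy": -0.381, "dz": 0.033, "claw": 100}, {"wx": 0, "wy": 0, "wz": -45, "dx": -0.093, "dy": -0.381, "dz": 0.033, "claw": 100}, {"wx": 0, "wy": 0, "wz": -45, "dx": -0.093, "dy": -0.381, "dz": 0.033, "claw": 100}, {"wx": 0, "wy": 0, "wz": -45, "dx": -0.093, "dy": -0.381, "dz": 0.033, "claw": 100}, {"wx": 0, "wy": 0, "wz": -45, "dx": -0.093, "dy": -0.381, "dz": 0.033, "claw": 100}, {"wx": 0, "wy": 0, "wz": -45, "dx": -0.093, "dy": -0.381, "dz": 0.033, "claw": 100}]}}

```text
time_s: 1.4
eef_pos: [0.4806, -0.317, 0.2206]
orientation: [[0.868, -0.497, 0.0], [-0.497, -0.868, -0.0], [0.0, 0.0, -1.0]]
ft_force: [-0.1, -0.0, -0.2]
grip_width: 0.0855
```

```bash
cat > snap.py <<'E'
from h import *
import pickle,sys
q,R,s=st();print(s['time_s'],q.round(4),np.degrees(np.arctan2(R[1,0],R[0,0])).round(2),np.round(s['ft_force'],2),np.round(s['joint_pos'],2),s['grip_width'])
for a in sys.argv[1:]:
    cam,name=a.split(':')
    c=manip.calibration(cam);save(cam,name+'.png');pickle.dump(c,open(name+'.pkl','wb'))
E
python3 snap.py wrist:w2
```

```text
1.4 [ 0.4806 -0.317   0.2206] -29.81 [-0.08 -0.02 -0.22] [-0.72  0.36  0.01  1.22 -0.    1.37] 0.08554260794762603
```

View pics/w2.png

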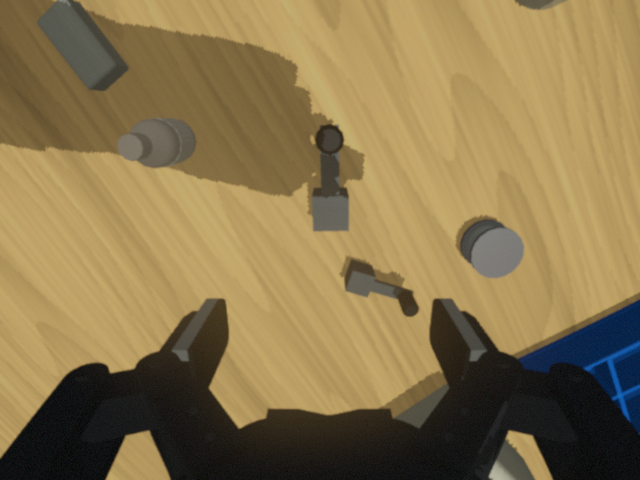

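The crank lies upright in this wrist image, hub top near (331,213) and knob at (329,139). The small decoy is at (360,278). Refining the hub pose now.

Run:
```python
import cv2
a=cv2.imread('pics/w2.png')
x=cv2.resize(a[110:310,230:450],(660,600),interpolation=cv2.INTER_CUBIC)
x=cv2.resize(a[115:245,290:390],(600,780),interpolation=cv2.INTER_CUBIC)[:600] if 0 else cv2.resize(a[115:240,280:400],(576,600),interpolation=cv2.INTER_CUBIC)
cv2.imwrite('pics/c4.png',cv2.convertScaleAbs(x,alpha=1.8))
```

```text
(no output)
```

View pics/c4.png

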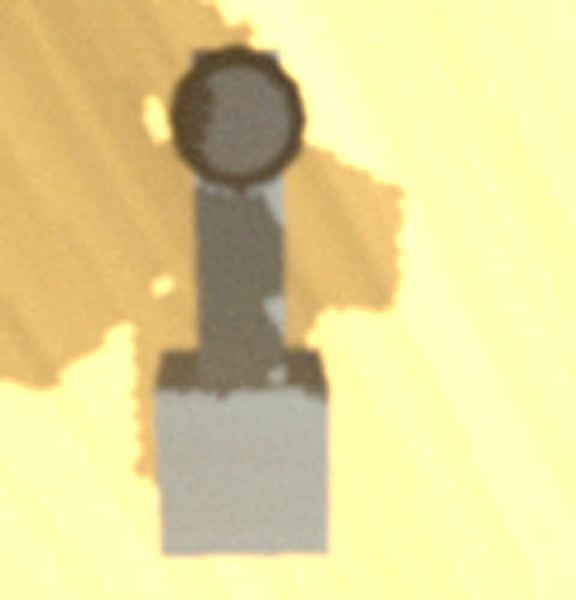

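Run:
```python
from h import *
import pickle
c=pickle.load(open('w2.pkl','rb'))
g=lambda x,y:(280+x/4.8,115+y/4.8)
H=np.array([atz('w',g(*p),.040,c) for p in [(157,390),(327,390),(327,552),(163,553)]]);m=H.mean(0)
print(m,np.degrees(np.arctan2(*((H[0]+H[1]-H[2]-H[3])[[1,0]]))),[np.linalg.norm(H[i]-H[i-1]) for i in range(4)])
a0=atz('w',g(241.5,350),.036,c);a1=atz('w',g(236,55),.036,c);print('arm',np.degrees(np.arctan2(*((a1-a0)[[1,0]]))))
k=atz('w',g(243,124),.076,c);print(k,np.degrees(np.arctan2(*((k-m)[[1,0]]))),np.linalg.norm((k-m)[:2]))
print(delta([*m[:2],.030],-28.8))
```

```text
[ 0.48145973 -0.31824116  0.04      ] 61.29376213616132 [np.float64(0.030774980190742148), np.float64(0.030587230780586866), np.float64(0.030578629539610665), np.float64(0.030406229207266548)]
arm 61.30144140254208
[ 0.51301323 -0.26243301  0.076     ] 60.51651264919691 0.06411063468871409
(array([0.0013, 0.0006, 0.1906]), array([ 0.01, -0.02, -1.01]))
```

Request:
{"fn": "arm_command", "kwargs": {"steps": [{"wx": 0, "wy": 0, "wz": -1, "dx": 0.001, "dy": 0.001, "dz": 0.05, "claw": 100}, {"wx": 0, "wy": 0, "wz": -1, "dx": 0.001, "dy": 0.001, "dz": 0.1, "claw": 100}, {"wx": 0, "wy": 0, "wz": -1, "dx": 0.001, "dy": 0.001, "dz": 0.14, "claw": 100}, {"wx": 0, "wy": 0, "wz": -1, "dx": 0.001, "dy": 0.001, "dz": 0.17, "claw": 80}, {"wx": 0, "wy": 0, "wz": -1, "dx": 0.001, "dy": 0.001, "dz": 0.19, "claw": 60}, {"wx": 0, "wy": 0, "wz": -1, "dx": 0.001, "dy": 0.001, "dz": 0.19, "claw": 55}], "squeeze": 40}}

```text
time_s: 2.05
eef_pos: [0.4801, -0.3173, 0.0283]
orientation: [[0.876, -0.482, -0.003], [-0.482, -0.876, 0.003], [-0.004, -0.001, -1.0]]
ft_force: [-0.6, 1.1, 0.9]
grip_width: 0.0475
```

```bash
python3 snap.py wrist:w3
```

```text
2.05 [ 0.4801 -0.3173  0.0283] -28.79 [-0.62  1.13  0.88] [-0.73  0.51 -0.32  0.75 -0.    1.35] 0.04745336917940303
```

View pics/w3.png

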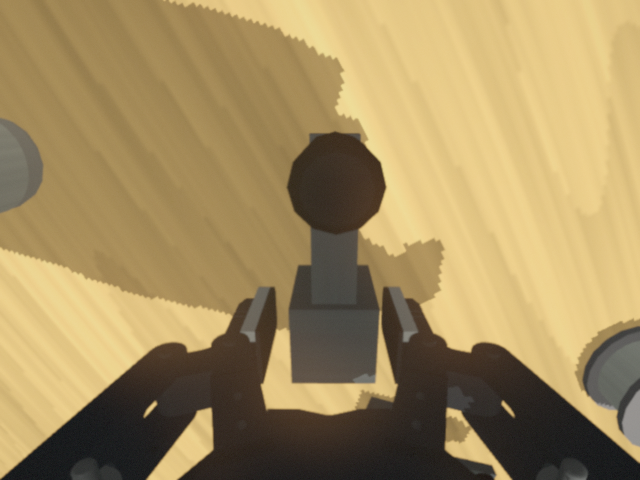

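Run:
```python
from h import *
import pickle
q,R,s=st();print(q,s['dq'].round(3) if hasattr(s['dq'],'round') else s['dq'])
c=pickle.load(open('w3.pkl','rb'))
H=np.array([atz('w',p,.040,c) for p in [(290,306),(379,306),(376,382),(293,382)]]);m=H.mean(0)
print(m,R.T@(m-q),[np.linalg.norm(H[i]-H[i-1]) for i in range(4)],np.degrees(np.arctan2(*((H[0]+H[1]-H[2]-H[3])[[1,0]]))))
```

```text
[ 0.48091633 -0.31778836  0.02996891] [ 0.005 -0.029  0.039  0.021 -0.001  0.001]
[ 0.48222775 -0.3169415   0.04      ] [ 0.00072544 -0.00137721 -0.01003179] [np.float64(0.03251535934033175), np.float64(0.03069493770753818), np.float64(0.03249745023444846), np.float64(0.03124553014388819)] 61.511480379501194
```

Request:
{"fn": "arm_command", "kwargs": {"steps": [{"wx": 0, "wy": 0, "wz": 0, "dx": 0.001, "dy": -0.001, "dz": 0, "claw": 20}, {"wx": 0, "wy": 0, "wz": 0, "dx": 0.001, "dy": -0.001, "dz": 0, "claw": 20}, {"wx": 0, "wy": 0, "wz": 0, "dx": 0.001, "dy": -0.001, "dz": 0, "claw": 20}, {"wx": 0, "wy": 0, "wz": 0, "dx": 0.001, "dy": -0.001, "dz": 0, "claw": 20}, {"wx": 0, "wy": 0, "wz": 0, "dx": 0.001, "dy": -0.001, "dz": 0, "claw": 20}], "squeeze": 60}}

```text
time_s: 2.6
eef_pos: [0.4837, -0.318, 0.0318]
orientation: [[0.877, -0.481, 0.002], [-0.481, -0.877, -0.002], [0.002, 0.001, -1.0]]
ft_force: [-2.4, -0.8, 7.5]
grip_width: 0.0309
```

Run:
```python
from h import *
q,R,s=st();print(s['time_s'],q,R[:,0],s['grip_width'],s['ft_force'])
for yaw in (-29,16,61):
  for z in (.17,):
    p=[.6015,-.0535,z+.03]; w=wristcal([.55,-.15,.28],yaw);print(yaw,proj('w',[.6015,-.0535,.113],w))
```

```text
2.6 [ 0.48370923 -0.31803888  0.03181065] [ 0.87696715 -0.48054401  0.0024647 ] 0.030909859035956343 [-2.37643979 -0.82831949  7.48075114]
-29 [326.95342633  76.95064503]
16 [426.95725986 119.80912344]
61 [458.73584089 215.07861567]
```

Run:
```python
from h import *
for p,y in [((.545,-.158,.24),-29),((.54,-.02,.2),-29),((.663,-.087,.2),-29),((.55,-.1,.2),-29),((.54,-.04,.22),-29)]:
    w=wristcal(p,y);print(p,proj('w',[.6015,-.0535,.113],w),delta(p,-28.7))
```

```text
(0.545, -0.158, 0.24) [327.38670117  54.27957124] (array([-0.0226, -0.1696, -0.2084]), array([ 0.06, -0.14, -0.02]))
(0.54, -0.02, 0.2) [440.97803933 250.22134526] (array([-0.0934, -0.2882, -0.1687]), array([ 0.06, -0.14, -0.02]))
(0.663, -0.087, 0.2) [218.02265758 251.82331514] (array([ 0.0466, -0.2886, -0.1684]), array([ 0.06, -0.14, -0.02]))
(0.55, -0.1, 0.2) [368.93975829 143.2815575 ] (array([-0.0462, -0.2229, -0.1685]), array([ 0.06, -0.14, -0.02]))
(0.54, -0.04, 0.22) [420.09693934 214.9361448 ] (array([-0.0838, -0.2707, -0.1887]), array([ 0.06, -0.14, -0.02]))
```

Request:
{"fn": "arm_command", "kwargs": {"steps": [{"wx": 0, "wy": 0, "wz": 0, "dx": 0, "dy": 0, "dz": -0.03, "claw": 20}, {"wx": 0, "wy": 0, "wz": 0, "dx": 0, "dy": 0, "dz": -0.08, "claw": 20}, {"wx": 0, "wy": 0, "wz": 0, "dx": 0, "dy": 0, "dz": -0.13, "claw": 20}, {"wx": 0, "wy": 0, "wz": 0, "dx": 0, "dy": 0, "dz": -0.178, "claw": 20}, {"wx": 0, "wy": 0, "wz": 0, "dx": -0.012, "dy": -0.038, "dz": -0.178, "claw": 20}, {"wx": 0, "wy": 0, "wz": 0, "dx": -0.026, "dy": -0.08, "dz": -0.178, "claw": 20}, {"wx": 0, "wy": 0, "wz": 0, "dx": -0.04, "dy": -0.125, "dz": -0.178, "claw": 20}, {"wx": 0, "wy": 0, "wz": 0, "dx": -0.054, "dy": -0.17, "dz": -0.178, "claw": 20}, {"wx": 0, "wy": 0, "wz": 0, "dx": -0.068, "dy": -0.215, "dz": -0.178, "claw": 20}, {"wx": 0, "wy": 0, "wz": 0, "dx": -0.082, "dy": -0.255, "dz": -0.178, "claw": 20}, {"wx": 0, "wy": 0, "wz": 0, "dx": -0.09, "dy": -0.28, "dz": -0.178, "claw": 20}, {"wx": 0, "wy": 0, "wz": 0, "dx": -0.093, "dy": -0.288, "dz": -0.178, "claw": 20}, {"wx": 0, "wy": 0, "wz": 0, "dx": -0.093, "dy": -0.288, "dz": -0.178, "claw": 20}, {"wx": 0, "wy": 0, "wz": 0, "dx": -0.093, "dy": -0.288, "dz": -0.178, "claw": 20}, {"wx": 0, "wy": 0, "wz": 0, "dx": -0.093, "dy": -0.288, "dz": -0.178, "claw": 20}, {"wx": 0, "wy": 0, "wz": 0, "dx": -0.093, "dy": -0.288, "dz": -0.178, "claw": 20}]}}

```text
time_s: 4.2
eef_pos: [0.5399, -0.021, 0.2083]
orientation: [[0.876, -0.482, 0.0], [-0.482, -0.876, -0.0], [0.0, 0.0, -1.0]]
ft_force: [-0.9, 0.3, -3.2]
grip_width: 0.0315
```

```bash
python3 snap.py wrist:w4; python3 snap.py
```

```text
4.2 [ 0.5399 -0.021   0.2083] -28.8 [-0.95  0.27 -3.17] [-0.19  0.31 -0.11  1.16 -0.    1.88] 0.031505755567006896
4.25 [ 0.5399 -0.0209  0.2083] -28.79 [-1.16  0.45 -2.64] [-0.19  0.31 -0.11  1.16 -0.    1.88] 0.03098416806368986
```

View pics/w4.png

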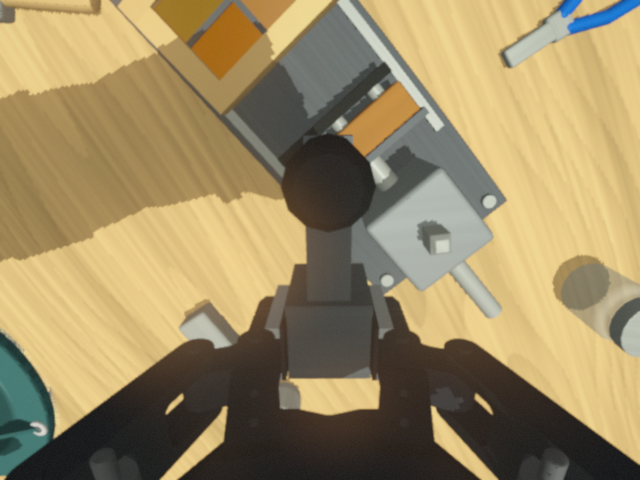

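The crank is held, with its hub between the pads at about (330,335). The spindle stands at about (436,238) and its sides look close to upright in the image. Enlarging it.

Run:
```python
import cv2
a=cv2.imread('pics/w4.png')
x=cv2.resize(a[205:275,400:470],(600,600),interpolation=cv2.INTER_CUBIC)
cv2.imwrite('pics/c5.png',x)
x=cv2.resize(a[240:400,260:400],(525,600),interpolation=cv2.INTER_CUBIC)
cv2.imwrite('pics/c6.png',cv2.convertScaleAbs(x,alpha=2))
```

```text
(no output)
```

View pics/c5.png

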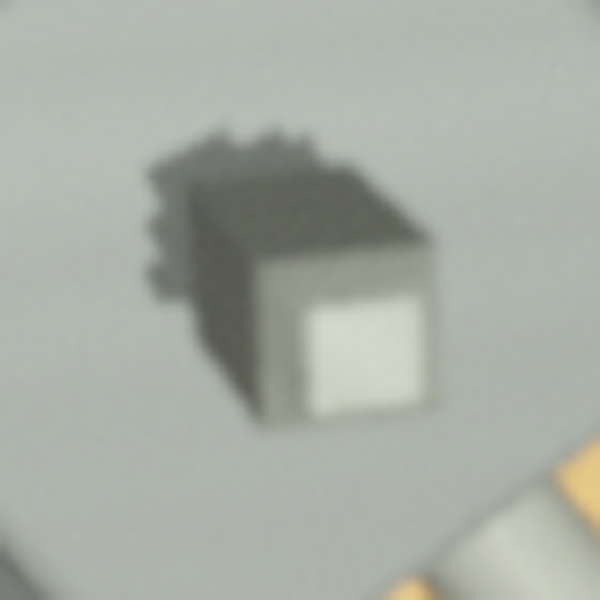

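View pics/c6.png

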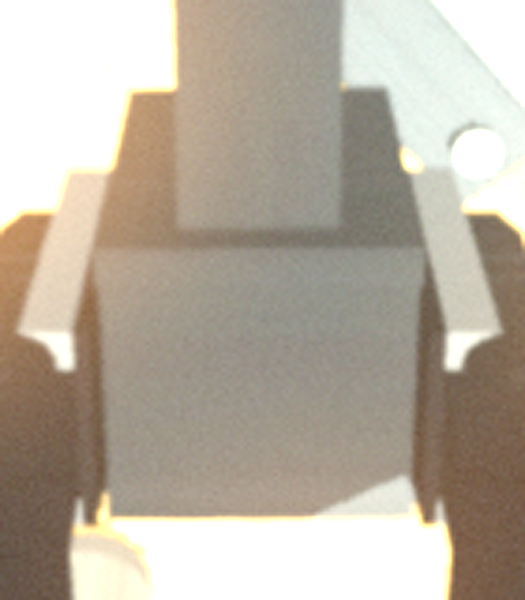

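Run:
```python
from h import *
import pickle
c=pickle.load(open('w4.pkl','rb'));q,R,s=st()
g=lambda x,y:(400+x/8.571,205+y/8.571)
def rep(n,P,z):
    H=np.array([atz('w',p,z,c) for p in P]);m=H.mean(0)
    e1=H[1]-H[0]+H[2]-H[3];e2=H[0]-H[3]+H[1]-H[2]
    a=np.degrees(np.arctan2(e1[1],e1[0]));b=np.degrees(np.arctan2(e2[1],e2[0]))
    print(n,m.round(4),'tool',(R.T@(m-q)).round(4),'yaws',a.round(1),b.round(1),np.linalg.norm(e1)/2,np.linalg.norm(e2)/2);return m
rep('sq',[g(*p) for p in [(258,250),(433,238),(432,405),(265,425)]],.109)
rep('top',[g(*p) for p in [(305,305),(418,295),(423,402),(310,415)]],.113)
g6=lambda x,y:(260+x/3.75,240+y/3.75)
for z in(.2165,.2140):rep('hub',[g6(*p) for p in [(95,248),(427,250),(415,515),(107,517)]],z)
# head top corners (full px)
rep('head',[(367,229),(441,167),(494,238),(421,290)],.087)
print(np.degrees(np.arctan2(R[1,0],R[0,0])))
```

```text
sq [ 0.6045 -0.0559  0.109 ] tool [ 0.0735 -0.0004  0.0993] yaws -23.2 67.8 0.013279272385107297 0.014099773356269631
top [ 0.6044 -0.0564  0.113 ] tool [0.0736 0.0001 0.0953] yaws -22.7 69.4 0.008643630704226043 0.008866072095086669
hub [ 0.5397 -0.0212  0.2165] tool [-0.      0.0004 -0.0082] yaws -28.8 61.2 0.031656742003842504 0.031309212033359485
hub [ 0.5388 -0.0227  0.214 ] tool [-0.      0.0021 -0.0057] yaws -28.8 61.2 0.03236736759753096 0.03201203632862095
head [ 0.6044 -0.0554  0.087 ] tool [ 0.0732 -0.0008  0.1213] yaws 12.0 102.3 0.06569648943345081 0.06610010485191266
-28.788378929051962
```

Run:
```python
from h import *
y=-22.3;c,n=np.cos(np.radians(y)),np.sin(np.radians(y));xt=np.array([c,n]);yt=np.array([n,-c]);S=np.array([.604,-.0555])
for a,b in [(.06,-.03),(.06,-.01),(.065,-.02)]:
    p=[*(S-a*xt-b*yt),.162];w=wristcal(p,y);print(a,b,np.round(p,4),proj('w',[*S,.113],w),delta(p,y))
```

```text
0.06 -0.03 [ 0.5371 -0.0605  0.162 ] [449.67377441 222.14165632] (array([0.0167, 0.0361, 0.0463]), array([ 0.  ,  0.  , -6.49]))
0.06 -0.01 [ 0.5447 -0.042   0.162 ] [445.5889393  259.29069827] (array([0.0144, 0.0162, 0.0463]), array([ 0.  ,  0.  , -6.49]))
0.065 -0.02 [ 0.5363 -0.0493  0.162 ] [457.30346889 241.0256481 ] (array([0.0106, 0.0267, 0.0463]), array([ 0.  ,  0.  , -6.49]))
```

Request:
{"fn": "arm_command", "kwargs": {"steps": [{"wx": 0, "wy": 0, "wz": -6.5, "dx": 0.014, "dy": 0.016, "dz": 0.02, "claw": 20}, {"wx": 0, "wy": 0, "wz": -6.5, "dx": 0.014, "dy": 0.016, "dz": 0.04, "claw": 20}, {"wx": 0, "wy": 0, "wz": -6.5, "dx": 0.014, "dy": 0.016, "dz": 0.046, "claw": 20}, {"wx": 0, "wy": 0, "wz": -6.5, "dx": 0.014, "dy": 0.016, "dz": 0.046, "claw": 20}, {"wx": 0, "wy": 0, "wz": -6.5, "dx": 0.014, "dy": 0.016, "dz": 0.046, "claw": 20}]}}

```text
time_s: 4.75
eef_pos: [0.5448, -0.0407, 0.1631]
orientation: [[0.926, -0.378, 0.001], [-0.378, -0.926, -0.0], [0.001, -0.0, -1.0]]
ft_force: [0.2, 0.5, -2.5]
grip_width: 0.0314
```

```bash
python3 snap.py wrist:w5 scene:s5 top:t5
python3 - <<'E'
import cv2
a=cv2.imread('pics/w5.png')
x=cv2.resize(a[225:305,400:500],(750,600),interpolation=cv2.INTER_CUBIC)
cv2.imwrite('pics/c7.png',x)
x=cv2.resize(a[240:400,260:400],(525,600),interpolation=cv2.INTER_CUBIC)
cv2.imwrite('pics/c8.png',cv2.convertScaleAbs(x,alpha=2))
E
```

```text
4.75 [ 0.5448 -0.0407  0.1631] -22.23 [ 0.2   0.47 -2.54] [-0.22  0.34 -0.18  1.04  0.    1.73] 0.03141000774540963
```

View pics/w5.png

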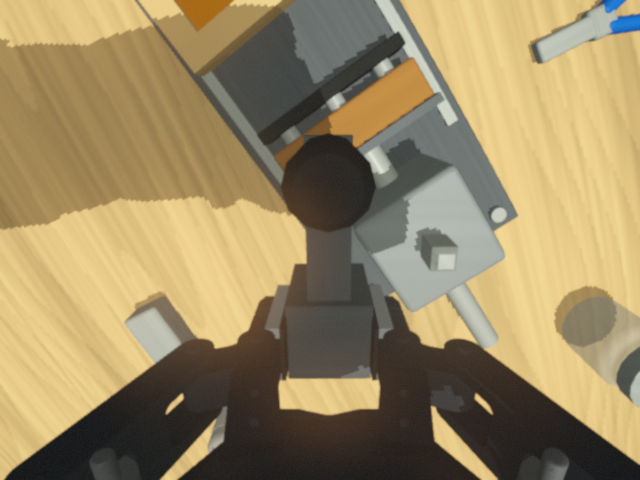

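View pics/c7.png

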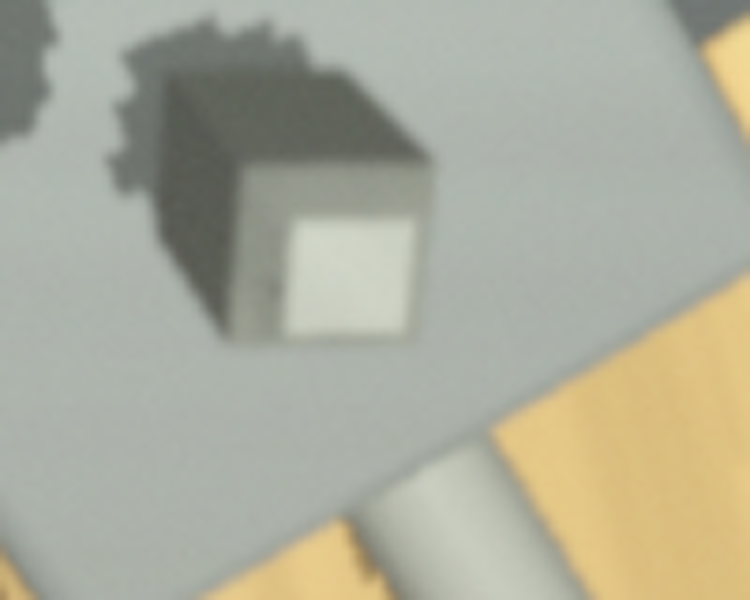

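View pics/c8.png

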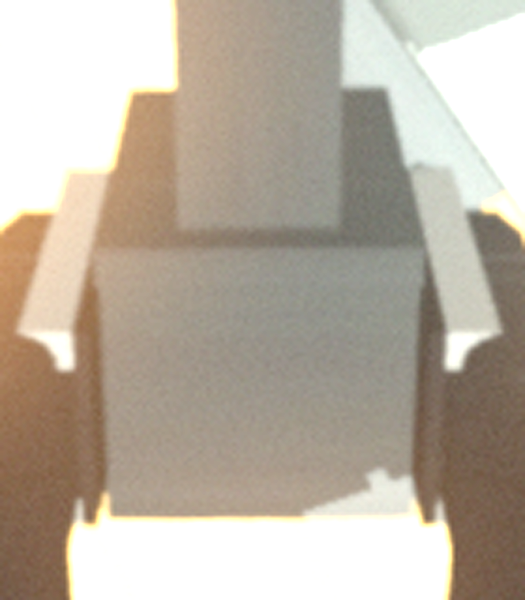

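```bash
cat > rep.py <<'E'
from h import *
import pickle
def rep(n,P,z,c,q,R,cam='w'):
    H=np.array([atz(cam,p,z,c) for p in P]);m=H.mean(0)
    e1=H[1]-H[0]+H[2]-H[3];e2=H[0]-H[3]+H[1]-H[2]
    a=np.degrees(np.arctan2(e1[1],e1[0]));b=np.degrees(np.arctan2(e2[1],e2[0]))
    print(n,m.round(4),'tool',(R.T@(m-q)).round(4),'yaws',a.round(1),b.round(1),(np.linalg.norm(e1)/2).round(4),(np.linalg.norm(e2)/2).round(4));return m
E
python3 - <<'E'
from rep import *
c=pickle.load(open('w5.pkl','rb'));q,R,s=st();print(q)
g=lambda x,y:(400+x/7.5,225+y/7.5)
rep('sq',[g(*p) for p in [(243,162),(432,160),(418,338),(228,340)]],.109,c,q,R)
rep('top',[g(*p) for p in [(290,220),(415,218),(408,332),(285,335)]],.113,c,q,R)
rep('base',[g(*p) for p in [(165,72),(345,72),(345-14,72+160),(155,230)]],.087,c,q,R)
rep('head',[(354,229),(454,166),(504,256),(411,311)],.087,c,q,R)
E
```

```text
[ 0.5449204  -0.04065897  0.1631252 ]
sq [ 0.6044 -0.056   0.109 ] tool [ 0.0608 -0.0083  0.0542] yaws -21.8 69.3 0.0136 0.0136
top [ 0.6044 -0.0563  0.113 ] tool [ 0.0609 -0.008   0.0502] yaws -21.2 71.1 0.0087 0.0086
base [ 0.6046 -0.0567  0.087 ] tool [ 0.0612 -0.0077  0.0762] yaws -22.7 69.0 0.0142 0.0133
head [ 0.6038 -0.0548  0.087 ] tool [ 0.0598 -0.0091  0.0762] yaws 11.9 102.2 0.0656 0.0653
```

Run:
```python
import cv2,numpy as np
a=cv2.imread('pics/t5.png');b=cv2.imread('pics/s5.png')
x=cv2.resize(a[180:250,270:350],None,fx=7.5,fy=7.5,interpolation=cv2.INTER_CUBIC);cv2.imwrite('pics/c9.png',x)
x=cv2.resize(b[200:300,280:380],(600,600),interpolation=cv2.INTER_CUBIC);cv2.imwrite('pics/c10.png',x)
```

```text
(no output)
```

View pics/c10.png

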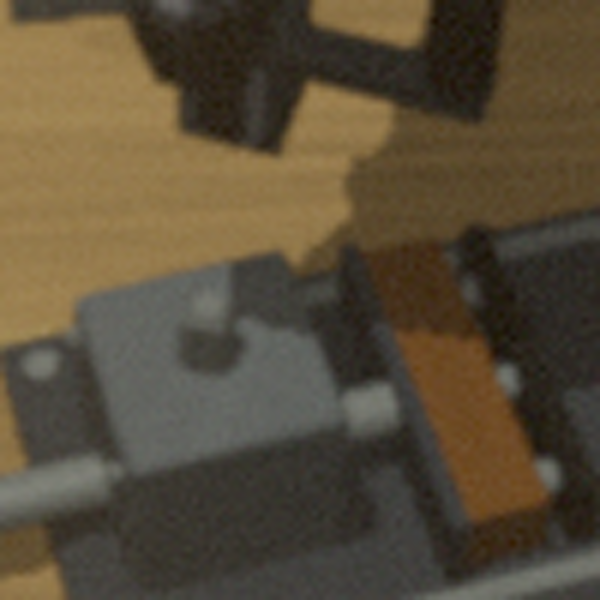

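View pics/c9.png

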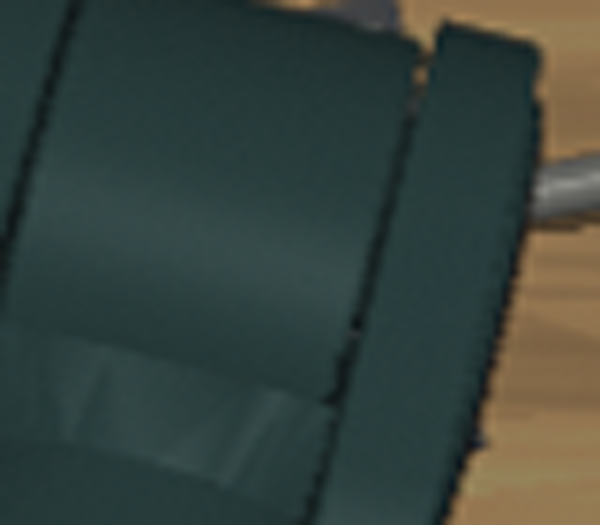

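Run:
```python
from h import *
print(delta([.6047,-.0553,.155],-21))
```

```text
(array([ 0.0609, -0.009 ,  0.0082]), array([-0.01, -0.07, -1.21]))
```

Request:
{"fn": "arm_command", "kwargs": {"steps": [{"wx": 0, "wy": 0, "wz": -1.2, "dx": 0.025, "dy": -0.004, "dz": 0.0, "claw": 20}, {"wx": 0, "wy": 0, "wz": -1.2, "dx": 0.05, "dy": -0.008, "dz": 0.0, "claw": 20}, {"wx": 0, "wy": 0, "wz": -1.2, "dx": 0.061, "dy": -0.009, "dz": 0.008, "claw": 20}, {"wx": 0, "wy": 0, "wz": -1.2, "dx": 0.061, "dy": -0.009, "dz": 0.008, "claw": 20}, {"wx": 0, "wy": 0, "wz": -1.2, "dx": 0.061, "dy": -0.009, "dz": 0.008, "claw": 20}, {"wx": 0, "wy": 0, "wz": -1.2, "dx": 0.061, "dy": -0.009, "dz": 0.008, "claw": 20}]}}

```text
time_s: 5.5
eef_pos: [0.6036, -0.0552, 0.1545]
orientation: [[0.934, -0.358, -0.0], [-0.358, -0.934, 0.0], [-0.0, 0.0, -1.0]]
ft_force: [-0.0, 0.2, -2.8]
grip_width: 0.0315
```

```bash
python3 snap.py scene:s6
python3 - <<'E'
import cv2
b=cv2.imread('pics/s6.png')
x=cv2.resize(b[190:280,270:370],(660,594),interpolation=cv2.INTER_CUBIC);cv2.imwrite('pics/c11.png',cv2.convertScaleAbs(x,alpha=1.6))
E
```

```text
5.5 [ 0.6036 -0.0552  0.1545] -21.01 [-0.01  0.19 -2.84] [-0.23  0.44 -0.04  1.09  0.    1.71] 0.031484618157432205
```

View pics/c11.png

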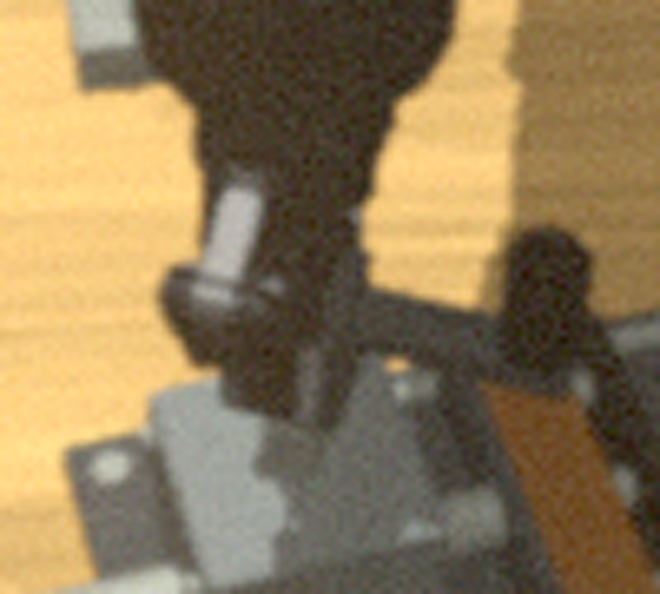

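Request:
{"fn": "arm_command", "kwargs": {"steps": [{"wx": 0, "wy": 0, "wz": 0, "dx": 0.001, "dy": 0, "dz": 0.004, "claw": 20}, {"wx": 0, "wy": 0, "wz": 0, "dx": 0.001, "dy": 0, "dz": 0.007, "claw": 20}, {"wx": 0, "wy": 0, "wz": 0, "dx": 0.001, "dy": 0, "dz": 0.007, "claw": 20}]}}

```text
time_s: 5.85
eef_pos: [0.605, -0.0558, 0.1468]
orientation: [[0.933, -0.359, -0.001], [-0.359, -0.933, 0.0], [-0.001, 0.0, -1.0]]
ft_force: [-0.2, 0.9, -2.2]
grip_width: 0.031
```

```bash
cat > s.py <<'E'
from h import *
q,R,s=st();print(round(s['time_s'],2),q.round(4),'yaw',np.degrees(np.arctan2(R[1,0],R[0,0])).round(2),'F',np.round(s['ft_force'],1),'M',np.round(s['moment'],2),'Ftool',(R.T@np.array(s['ft_force'])).round(1))
E
python3 s.py
```

```text
5.85 [ 0.605  -0.0558  0.1468] yaw -21.02 F [-0.2  0.9 -2.2] M [ 0.    0.02 -0.03] Ftool [-0.5 -0.8  2.2]
```

Request:
{"fn": "arm_command", "kwargs": {"steps": [{"wx": 0, "wy": 0, "wz": 0, "dx": 0, "dy": 0, "dz": 0.0015, "claw": 20}, {"wx": 0, "wy": 0, "wz": 0, "dx": 0, "dy": 0, "dz": 0.003, "claw": 20}, {"wx": 0, "wy": 0, "wz": 0, "dx": 0, "dy": 0, "dz": 0.0045, "claw": 20}, {"wx": 0, "wy": 0, "wz": 0, "dx": 0, "dy": 0, "dz": 0.0055, "claw": 20}]}}

```text
time_s: 6.25
eef_pos: [0.6053, -0.0558, 0.1416]
orientation: [[0.933, -0.359, -0.0], [-0.359, -0.933, 0.0], [-0.0, -0.0, -1.0]]
ft_force: [0.4, -0.2, -2.8]
grip_width: 0.0312
```

```bash
python3 s.py
```

```text
6.25 [ 0.6053 -0.0558  0.1416] yaw -21.02 F [ 0.4 -0.2 -2.8] M [ 0.04  0.02 -0.03] Ftool [0.4 0.  2.8]
```

Request:
{"fn": "arm_command", "kwargs": {"steps": [{"wx": 0, "wy": 0, "wz": 0, "dx": 0, "dy": 0, "dz": 0.001, "claw": 20}, {"wx": 0, "wy": 0, "wz": 0, "dx": 0, "dy": 0, "dz": 0.002, "claw": 20}, {"wx": 0, "wy": 0, "wz": 0, "dx": 0, "dy": 0, "dz": 0.003, "claw": 20}]}}

```text
time_s: 6.55
eef_pos: [0.6053, -0.0558, 0.1387]
orientation: [[0.933, -0.359, 0.0], [-0.359, -0.933, -0.0], [0.0, -0.0, -1.0]]
ft_force: [0.1, -0.1, -3.2]
grip_width: 0.0314
```

```bash
python3 s.py
```

```text
6.55 [ 0.6053 -0.0558  0.1387] yaw -21.02 F [ 0.1 -0.1 -3.2] M [-0.05  0.01 -0.  ] Ftool [0.2 0.1 3.2]
```

Free so far, with the hub bottom about 6 mm below the tip. Continuing gently.

Request:
{"fn": "arm_command", "kwargs": {"steps": [{"wx": 0, "wy": 0, "wz": 0, "dx": 0, "dy": 0, "dz": 0.0015, "claw": 20}, {"wx": 0, "wy": 0, "wz": 0, "dx": 0, "dy": 0, "dz": 0.003, "claw": 20}, {"wx": 0, "wy": 0, "wz": 0, "dx": 0, "dy": 0, "dz": 0.0045, "claw": 20}, {"wx": 0, "wy": 0, "wz": 0, "dx": 0, "dy": 0, "dz": 0.006, "claw": 20}]}}

```text
time_s: 6.95
eef_pos: [0.6053, -0.0558, 0.1326]
orientation: [[0.934, -0.359, -0.0], [-0.359, -0.934, 0.0], [-0.0, 0.0, -1.0]]
ft_force: [-0.0, -0.3, -3.9]
grip_width: 0.031
```

```bash
python3 s.py
```

```text
6.95 [ 0.6053 -0.0558  0.1326] yaw -21.01 F [-0.  -0.3 -3.9] M [-0.1  -0.01  0.02] Ftool [0.1 0.3 3.9]
```

Request:
{"fn": "arm_command", "kwargs": {"steps": [{"wx": 0, "wy": 0, "wz": 0, "dx": 0, "dy": 0, "dz": 0.0015, "claw": 20}, {"wx": 0, "wy": 0, "wz": 0, "dx": 0, "dy": 0, "dz": 0.003, "claw": 20}, {"wx": 0, "wy": 0, "wz": 0, "dx": 0, "dy": 0, "dz": 0.0045, "claw": 20}, {"wx": 0, "wy": 0, "wz": 0, "dx": 0, "dy": 0, "dz": 0.006, "claw": 20}, {"wx": 0, "wy": 0, "wz": 0, "dx": 0, "dy": 0, "dz": 0.0075, "claw": 20}, {"wx": 0, "wy": 0, "wz": 0, "dx": 0, "dy": 0, "dz": 0.009, "claw": 20}, {"wx": 0, "wy": 0, "wz": 0, "dx": 0, "dy": 0, "dz": 0.01, "claw": 20}]}}

```text
time_s: 7.65
eef_pos: [0.6053, -0.0558, 0.1226]
orientation: [[0.933, -0.359, -0.0], [-0.359, -0.933, 0.0], [-0.0, -0.0, -1.0]]
ft_force: [0.4, -0.2, -2.6]
grip_width: 0.0313
```

```bash
python3 s.py
```

```text
7.65 [ 0.6053 -0.0558  0.1226] yaw -21.02 F [ 0.4 -0.2 -2.6] M [-0.03 -0.02 -0.01] Ftool [0.4 0.1 2.6]
```

Request:
{"fn": "arm_command", "kwargs": {"steps": [{"wx": 0, "wy": 0, "wz": 0, "dx": 0, "dy": 0, "dz": 0.001, "claw": 20}, {"wx": 0, "wy": 0, "wz": 0, "dx": 0, "dy": 0, "dz": 0.002, "claw": 20}, {"wx": 0, "wy": 0, "wz": 0, "dx": 0, "dy": 0, "dz": 0.003, "claw": 20}]}}

```text
time_s: 7.95
eef_pos: [0.6054, -0.0558, 0.1197]
orientation: [[0.933, -0.359, 0.0], [-0.359, -0.933, -0.0], [0.0, -0.0, -1.0]]
ft_force: [-0.7, 0.4, -2.6]
grip_width: 0.0314
```

```bash
python3 s.py
```

```text
7.95 [ 0.6054 -0.0558  0.1197] yaw -21.01 F [-0.7  0.4 -2.6] M [-0.04  0.06 -0.  ] Ftool [-0.8 -0.1  2.6]
```

Request:
{"fn": "arm_command", "kwargs": {"steps": [{"wx": 0, "wy": 0, "wz": 0, "dx": 0, "dy": 0, "dz": 0.0005, "claw": 20}, {"wx": 0, "wy": 0, "wz": 0, "dx": 0, "dy": 0, "dz": 0.001, "claw": 20}, {"wx": 0, "wy": 0, "wz": 0, "dx": 0, "dy": 0, "dz": 0.001, "claw": 20}]}}

```text
time_s: 8.25
eef_pos: [0.6053, -0.0558, 0.1189]
orientation: [[0.933, -0.359, 0.0], [-0.359, -0.933, 0.0], [0.0, -0.0, -1.0]]
ft_force: [-0.8, -0.6, -1.1]
grip_width: 0.0311
```

```bash
python3 s.py
```

```text
8.25 [ 0.6053 -0.0558  0.1189] yaw -21.02 F [-0.8 -0.6 -1.1] M [-0.02  0.11 -0.01] Ftool [-0.5  0.8  1.1]
```

Request:
{"fn": "arm_command", "kwargs": {"steps": [{"wx": 0, "wy": 0, "wz": 0, "dx": 0, "dy": 0, "dz": 0.0005, "claw": 20}, {"wx": 0, "wy": 0, "wz": 0, "dx": 0, "dy": 0, "dz": 0.0008, "claw": 20}, {"wx": 0, "wy": 0, "wz": 0, "dx": 0, "dy": 0, "dz": 0.0008, "claw": 20}]}}

```text
time_s: 8.55
eef_pos: [0.6053, -0.0558, 0.1188]
orientation: [[0.934, -0.359, 0.001], [-0.359, -0.934, -0.0], [0.001, -0.0, -1.0]]
ft_force: [-4.4, 0.7, 9.1]
grip_width: 0.0309
```

```bash
python3 s.py
```

```text
8.55 [ 0.6053 -0.0558  0.1188] yaw -21.01 F [-4.4  0.7  9.1] M [ 0.13  0.93 -0.02] Ftool [-4.4  1.  -9.1]
```

Seated. The TCP stopped at z = 0.1188, which is the head top at 87 mm plus the grip height of 31.8 mm, with about 10 N of push and no earlier contact. Next I'll release, rise and look.

Request:
{"fn": "arm_command", "kwargs": {"steps": [{"wx": 0, "wy": 0, "wz": 0, "dx": 0, "dy": 0, "dz": -0.0006, "claw": 20}, {"wx": 0, "wy": 0, "wz": 0, "dx": 0, "dy": 0, "dz": -0.0006, "claw": 45}, {"wx": 0, "wy": 0, "wz": 0, "dx": 0, "dy": 0, "dz": -0.0006, "claw": 70}, {"wx": 0, "wy": 0, "wz": 0, "dx": 0, "dy": 0, "dz": -0.0006, "claw": 70}, {"wx": 0, "wy": 0, "wz": 0, "dx": 0, "dy": 0, "dz": -0.0006, "claw": 70}, {"wx": 0, "wy": 0, "wz": 0, "dx": 0, "dy": 0, "dz": -0.025, "claw": 70}, {"wx": 0, "wy": 0, "wz": 0, "dx": 0, "dy": 0, "dz": -0.06, "claw": 70}, {"wx": 0, "wy": 0, "wz": 0, "dx": 0, "dy": 0, "dz": -0.1, "claw": 70}, {"wx": 0, "wy": 0, "wz": 0, "dx": 0, "dy": 0, "dz": -0.1, "claw": 70}, {"wx": 0, "wy": 0, "wz": 0, "dx": 0, "dy": 0, "dz": -0.1, "claw": 70}]}}

```text
time_s: 9.55
eef_pos: [0.6057, -0.0559, 0.2184]
orientation: [[0.934, -0.359, 0.001], [-0.359, -0.934, -0.0], [0.002, -0.0, -1.0]]
ft_force: [0.1, -0.2, -0.5]
grip_width: 0.0599
```

```bash
python3 snap.py wrist:w7 scene:s7; python3 s.py
```

```text
9.55 [ 0.6057 -0.0559  0.2184] -21.01 [ 0.11 -0.17 -0.51] [-0.23  0.42  0.09  1.24 -0.    1.71] 0.05994772054927655
9.65 [ 0.6049 -0.0557  0.2169] yaw -21.01 F [-1.6  0.5  0.1] M [-0.02  0.04  0.  ] Ftool [-1.6  0.1 -0.1]
```

View pics/w7.png

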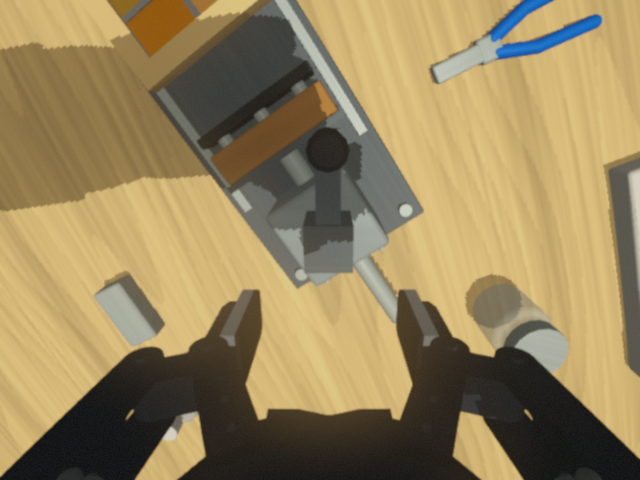

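View pics/s7.png

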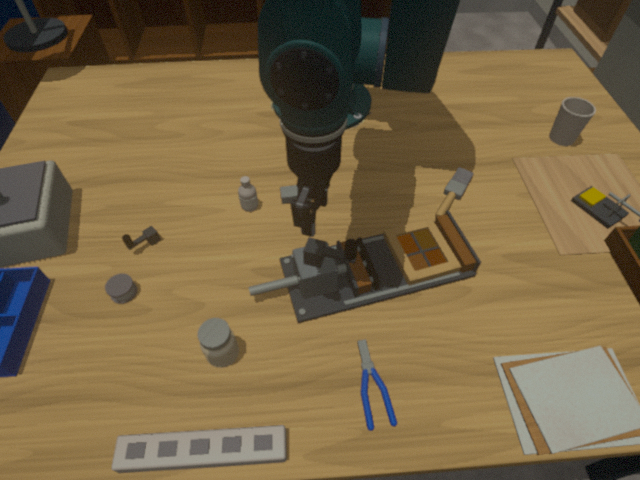

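The crank is on the spindle, with its hub top near (328,250) and knob near (327,149) in the wrist view. Measuring the knob.

Run:
```python
from rep import *
import cv2
c=pickle.load(open('w7.pkl','rb'));q,R,s=st()
m=rep('hub',[(303,227),(354,227),(350,272),(306,272)],.127,c,q,R)
k=atz('w',(327.5,150),.163,c);d=(k-m)[:2];print(k,np.linalg.norm(d),np.degrees(np.arctan2(d[1],d[0])))
S=np.array([.605,-.0562]);a=np.radians(69);K=S+.065*np.array([np.cos(a),np.sin(a)]);print(K, delta([*K,.155]))
x=cv2.imread('pics/w7.png')[110:290,270:390];cv2.imwrite('pics/c12.png',cv2.convertScaleAbs(cv2.resize(x,(400,600),interpolation=cv2.INTER_CUBIC),alpha=2))
```

```text
hub [ 0.6048 -0.0565  0.127 ] tool [0.0003 0.0007 0.0899] yaws -21.1 68.3 0.0302 0.0306
[0.62798742 0.00470176 0.163     ] 0.06540419156999151 69.25316179715036
[0.62829392 0.00448273] (array([ 0.0003, -0.0646,  0.0619]), array([0.01, 0.08, 0.  ]))
```

View pics/c12.png

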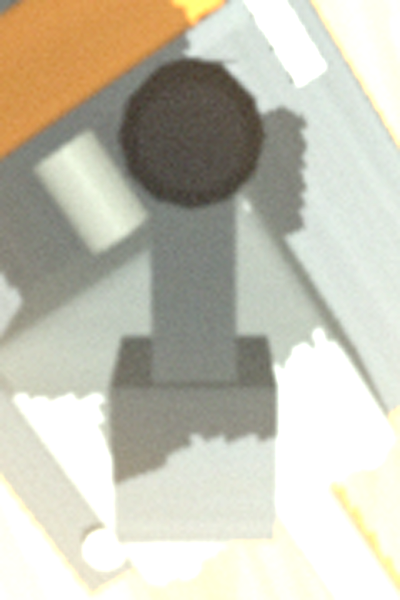

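Request:
{"fn": "arm_command", "kwargs": {"steps": [{"wx": 0, "wy": 0, "wz": 0, "dx": 0, "dy": -0.035, "dz": 0, "claw": 70}, {"wx": 0, "wy": 0, "wz": 0, "dx": 0, "dy": -0.065, "dz": 0.005, "claw": 70}, {"wx": 0, "wy": 0, "wz": 0, "dx": 0, "dy": -0.065, "dz": 0.03, "claw": 70}, {"wx": 0, "wy": 0, "wz": 0, "dx": 0, "dy": -0.065, "dz": 0.055, "claw": 60}, {"wx": 0, "wy": 0, "wz": 0, "dx": 0, "dy": -0.065, "dz": 0.062, "claw": 50}, {"wx": 0, "wy": 0, "wz": 0, "dx": 0, "dy": -0.065, "dz": 0.062, "claw": 50}], "squeeze": 40}}

```text
time_s: 10.25
eef_pos: [0.6278, 0.0049, 0.1546]
orientation: [[0.933, -0.359, -0.003], [-0.359, -0.933, 0.0], [-0.003, 0.001, -1.0]]
ft_force: [0.3, -0.4, 0.1]
grip_width: 0.0425
```

```bash
python3 s.py; python3 snap.py wrist:w8
```

```text
10.25 [0.6278 0.0049 0.1546] yaw -21.02 F [ 0.3 -0.4  0.1] M [ 0.03 -0.04  0.  ] Ftool [ 0.4  0.2 -0.1]
10.25 [0.6278 0.0049 0.1546] -21.02 [ 0.29 -0.36  0.08] [-0.12  0.48  0.03  1.12 -0.    1.82] 0.04246084158237446
```

View pics/w8.png

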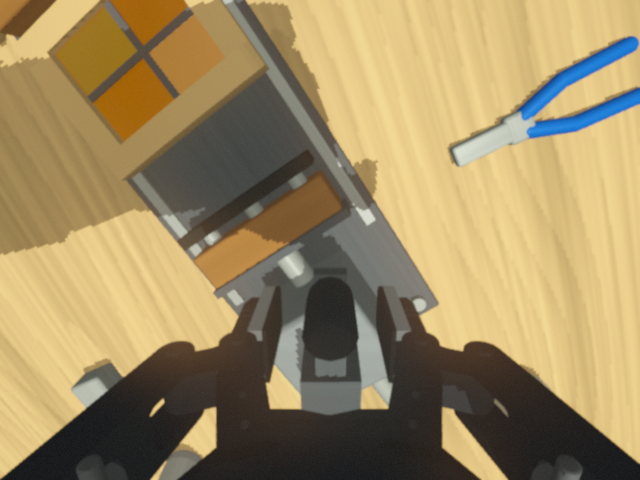

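Request:
{"fn": "arm_command", "kwargs": {"steps": [{"wx": 0, "wy": 0, "wz": 0, "dx": 0, "dy": 0, "dz": 0, "claw": 10}, {"wx": 0, "wy": 0, "wz": 0, "dx": 0, "dy": 0, "dz": 0, "claw": 10}, {"wx": 0, "wy": 0, "wz": 0, "dx": 0, "dy": 0, "dz": 0, "claw": 10}, {"wx": 0, "wy": 0, "wz": 0, "dx": 0, "dy": 0, "dz": 0, "claw": 10}, {"wx": 0, "wy": 0, "wz": 0, "dx": 0, "dy": 0, "dz": 0, "claw": 10}], "squeeze": 40}}

```text
time_s: 10.8
eef_pos: [0.6292, 0.005, 0.1567]
orientation: [[0.934, -0.358, 0.002], [-0.358, -0.934, 0.0], [0.001, -0.001, -1.0]]
ft_force: [1.3, 3.0, 6.7]
grip_width: 0.0209
```

```bash
python3 s.py
```

```text
10.8 [0.6292 0.005  0.1567] yaw -21.01 F [1.3 3.  6.7] M [ 0.55 -0.37  0.04] Ftool [ 0.2 -3.2 -6.7]
```

Request:
{"fn": "arm_command", "kwargs": {"steps": [{"wx": 0, "wy": 0, "wz": 0, "dx": 0.0113, "dy": 0.001, "dz": 0, "claw": 10}, {"wx": 0, "wy": 0, "wz": 0, "dx": 0.0222, "dy": 0.0039, "dz": 0, "claw": 10}, {"wx": 0, "wy": 0, "wz": 0, "dx": 0.0325, "dy": 0.0087, "dz": 0, "claw": 10}, {"wx": 0, "wy": 0, "wz": 0, "dx": 0.0418, "dy": 0.0152, "dz": 0, "claw": 10}, {"wx": 0, "wy": 0, "wz": 0, "dx": 0.0498, "dy": 0.0232, "dz": 0, "claw": 10}, {"wx": 0, "wy": 0, "wz": 0, "dx": 0.0563, "dy": 0.0325, "dz": 0, "claw": 10}]}}

```text
time_s: 11.4
eef_pos: [0.67, -0.0456, 0.1564]
orientation: [[0.934, -0.358, 0.001], [-0.358, -0.934, 0.001], [0.0, -0.001, -1.0]]
ft_force: [-1.9, 5.2, 7.0]
grip_width: 0.0202
```

```bash
python3 s.py; python3 snap.py wrist:w9
```

```text
11.4 [ 0.67   -0.0456  0.1564] yaw -20.98 F [-1.9  5.2  7. ] M [ 1.02  0.79 -0.02] Ftool [-3.6 -4.2 -7. ]
11.4 [ 0.67   -0.0456  0.1564] -20.98 [-1.86  5.24  7.01] [-0.19  0.55  0.16  1.18  0.    1.75] 0.020181233731361294
```

View pics/w9.png

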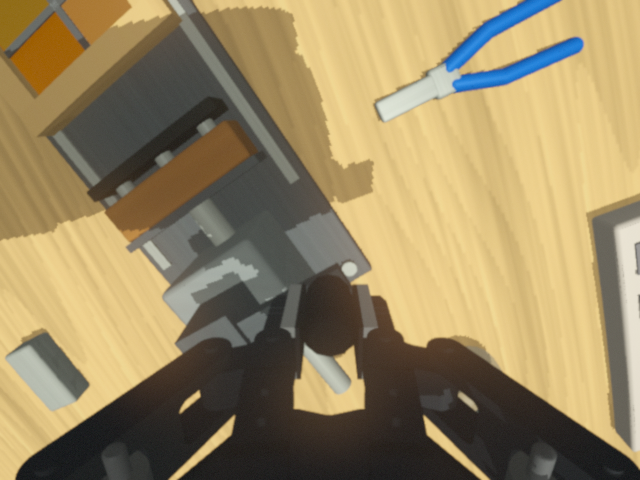

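```bash
cat > arc.py <<'E'
import sys,numpy as np
a,b,st=map(float,sys.argv[1:4])
p=np.arange(a+st,b+.01,st);f=lambda v:np.radians(v)
for q in p: print(q%360,'dx %.4f dy %.4f'%(.065*(np.sin(f(q))-np.sin(f(a))),.065*(np.cos(f(a))-np.cos(f(q)))))
E
python3 arc.py 60 360 15
```

```text
75.0 dx 0.0065 dy 0.0157
90.0 dx 0.0087 dy 0.0325
105.0 dx 0.0065 dy 0.0493
120.0 dx 0.0000 dy 0.0650
135.0 dx -0.0103 dy 0.0785
150.0 dx -0.0238 dy 0.0888
165.0 dx -0.0395 dy 0.0953
180.0 dx -0.0563 dy 0.0975
195.0 dx -0.0731 dy 0.0953
210.0 dx -0.0888 dy 0.0888
225.0 dx -0.1023 dy 0.0785
240.0 dx -0.1126 dy 0.0650
255.0 dx -0.1191 dy 0.0493
270.0 dx -0.1213 dy 0.0325
285.0 dx -0.1191 dy 0.0157
300.0 dx -0.1126 dy 0.0000
315.0 dx -0.1023 dy -0.0135
330.0 dx -0.0888 dy -0.0238
345.0 dx -0.0731 dy -0.0303
0.0 dx -0.0563 dy -0.0325
```

Request:
{"fn": "arm_command", "kwargs": {"steps": [{"wx": 0, "wy": 0, "wz": 0, "dx": 0.0065, "dy": 0.0157, "dz": 0, "claw": 10}, {"wx": 0, "wy": 0, "wz": 0, "dx": 0.0087, "dy": 0.0325, "dz": 0, "claw": 10}, {"wx": 0, "wy": 0, "wz": 0, "dx": 0.0065, "dy": 0.0493, "dz": 0, "claw": 10}, {"wx": 0, "wy": 0, "wz": 0, "dx": 0, "dy": 0.065, "dz": 0, "claw": 10}, {"wx": 0, "wy": 0, "wz": 0, "dx": -0.0103, "dy": 0.0785, "dz": 0, "claw": 10}, {"wx": 0, "wy": 0, "wz": 0, "dx": -0.0238, "dy": 0.0888, "dz": 0, "claw": 10}, {"wx": 0, "wy": 0, "wz": 0, "dx": -0.0395, "dy": 0.0953, "dz": 0, "claw": 10}, {"wx": 0, "wy": 0, "wz": 0, "dx": -0.0563, "dy": 0.0975, "dz": 0, "claw": 10}]}}

```text
time_s: 12.25
eef_pos: [0.5826, -0.1177, 0.1567]
orientation: [[0.933, -0.359, 0.003], [-0.359, -0.933, -0.002], [0.003, 0.0, -1.0]]
ft_force: [6.2, 1.1, 3.2]
grip_width: 0.0208
```

```bash
cat > f.py <<'E'
from h import *
import sys
phi=float(sys.argv[1]);q,R,s=st();F=R.T@np.array(s['ft_force']);p=np.radians(phi)
T=np.array([np.cos(p),np.sin(p),0]);N=np.array([np.sin(p),-np.cos(p),0])
S=np.array([.605,-.0562]);d=q[:2]-S;real=(69-np.degrees(np.arctan2(d[1],d[0])))%360
print(round(s['time_s'],2),q.round(4),'real phi',real.round(1),'r',np.linalg.norm(d).round(4),'tang resist %.1f radial %.1f z %.1f'%(-F@T,F@N,F[2]),'grip',s['grip_width'])
E
python3 f.py 180
```

```text
12.25 [ 0.5826 -0.1177  0.1567] real phi 179.0 r 0.0655 tang resist 5.4 radial -3.2 z -3.2 grip 0.020785895738317357
```

```bash
python3 arc.py 180 480 15
```

```text
195.0 dx -0.0168 dy -0.0022
210.0 dx -0.0325 dy -0.0087
225.0 dx -0.0460 dy -0.0190
240.0 dx -0.0563 dy -0.0325
255.0 dx -0.0628 dy -0.0482
270.0 dx -0.0650 dy -0.0650
285.0 dx -0.0628 dy -0.0818
300.0 dx -0.0563 dy -0.0975
315.0 dx -0.0460 dy -0.1110
330.0 dx -0.0325 dy -0.1213
345.0 dx -0.0168 dy -0.1278
0.0 dx -0.0000 dy -0.1300
15.0 dx 0.0168 dy -0.1278
30.0 dx 0.0325 dy -0.1213
45.0 dx 0.0460 dy -0.1110
60.0 dx 0.0563 dy -0.0975
75.0 dx 0.0628 dy -0.0818
90.0 dx 0.0650 dy -0.0650
105.0 dx 0.0628 dy -0.0482
120.0 dx 0.0563 dy -0.0325
```

Request:
{"fn": "arm_command", "kwargs": {"steps": [{"wx": 0, "wy": 0, "wz": 0, "dx": -0.0168, "dy": -0.0022, "dz": 0, "claw": 10}, {"wx": 0, "wy": 0, "wz": 0, "dx": -0.0325, "dy": -0.0087, "dz": 0, "claw": 10}, {"wx": 0, "wy": 0, "wz": 0, "dx": -0.046, "dy": -0.019, "dz": 0, "claw": 10}, {"wx": 0, "wy": 0, "wz": 0, "dx": -0.0563, "dy": -0.0325, "dz": 0, "claw": 10}, {"wx": 0, "wy": 0, "wz": 0, "dx": -0.0628, "dy": -0.0482, "dz": 0, "claw": 10}, {"wx": 0, "wy": 0, "wz": 0, "dx": -0.065, "dy": -0.065, "dz": 0, "claw": 10}, {"wx": 0, "wy": 0, "wz": 0, "dx": -0.0628, "dy": -0.0818, "dz": 0, "claw": 10}, {"wx": 0, "wy": 0, "wz": 0, "dx": -0.0563, "dy": -0.0975, "dz": 0, "claw": 10}, {"wx": 0, "wy": 0, "wz": 0, "dx": -0.046, "dy": -0.111, "dz": 0, "claw": 10}, {"wx": 0, "wy": 0, "wz": 0, "dx": -0.0325, "dy": -0.1213, "dz": 0, "claw": 10}, {"wx": 0, "wy": 0, "wz": 0, "dx": -0.0168, "dy": -0.1278, "dz": 0, "claw": 10}, {"wx": 0, "wy": 0, "wz": 0, "dx": 0, "dy": -0.13, "dz": 0, "claw": 10}]}}

```text
time_s: 13.45
eef_pos: [0.6287, 0.0056, 0.1563]
orientation: [[0.934, -0.358, -0.001], [-0.358, -0.934, 0.001], [-0.001, -0.0, -1.0]]
ft_force: [-5.1, 0.8, 5.1]
grip_width: 0.0207
```

```bash
python3 f.py 0;  python3 snap.py wrist:w10
```

```text
13.45 [0.6287 0.0056 0.1563] real phi 360.0 r 0.0662 tang resist 5.1 radial -1.1 z -5.1 grip 0.020674234025567777
13.45 [0.6287 0.0056 0.1563] -20.96 [-5.13  0.82  5.12] [-0.12  0.48  0.03  1.12  0.    1.82] 0.020674234025567777
```

View pics/w10.png

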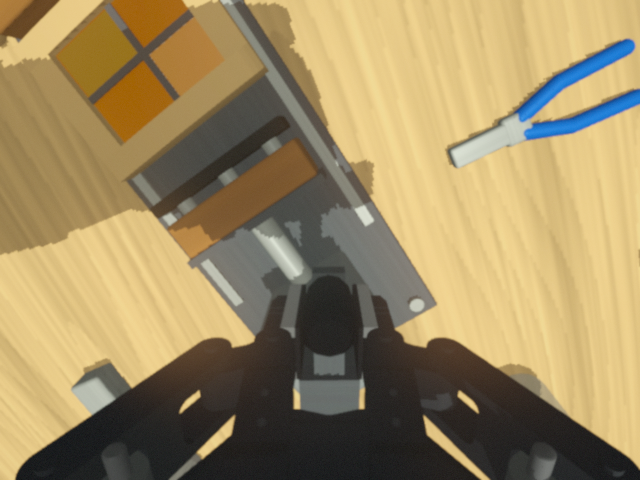

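```bash
python3 arc.py 0 240 15
```

```text
15.0 dx 0.0168 dy 0.0022
30.0 dx 0.0325 dy 0.0087
45.0 dx 0.0460 dy 0.0190
60.0 dx 0.0563 dy 0.0325
75.0 dx 0.0628 dy 0.0482
90.0 dx 0.0650 dy 0.0650
105.0 dx 0.0628 dy 0.0818
120.0 dx 0.0563 dy 0.0975
135.0 dx 0.0460 dy 0.1110
150.0 dx 0.0325 dy 0.1213
165.0 dx 0.0168 dy 0.1278
180.0 dx 0.0000 dy 0.1300
195.0 dx -0.0168 dy 0.1278
210.0 dx -0.0325 dy 0.1213
225.0 dx -0.0460 dy 0.1110
240.0 dx -0.0563 dy 0.0975
```

Request:
{"fn": "arm_command", "kwargs": {"steps": [{"wx": 0, "wy": 0, "wz": 0, "dx": 0.0168, "dy": 0.0022, "dz": 0, "claw": 10}, {"wx": 0, "wy": 0, "wz": 0, "dx": 0.0325, "dy": 0.0087, "dz": 0, "claw": 10}, {"wx": 0, "wy": 0, "wz": 0, "dx": 0.046, "dy": 0.019, "dz": 0, "claw": 10}, {"wx": 0, "wy": 0, "wz": 0, "dx": 0.0563, "dy": 0.0325, "dz": 0, "claw": 10}, {"wx": 0, "wy": 0, "wz": 0, "dx": 0.0628, "dy": 0.0482, "dz": 0, "claw": 10}, {"wx": 0, "wy": 0, "wz": 0, "dx": 0.065, "dy": 0.065, "dz": 0, "claw": 10}, {"wx": 0, "wy": 0, "wz": 0, "dx": 0.0628, "dy": 0.0818, "dz": 0, "claw": 10}, {"wx": 0, "wy": 0, "wz": 0, "dx": 0.0563, "dy": 0.0975, "dz": 0, "claw": 10}, {"wx": 0, "wy": 0, "wz": 0, "dx": 0.046, "dy": 0.111, "dz": 0, "claw": 10}, {"wx": 0, "wy": 0, "wz": 0, "dx": 0.0325, "dy": 0.1213, "dz": 0, "claw": 10}, {"wx": 0, "wy": 0, "wz": 0, "dx": 0.0168, "dy": 0.1278, "dz": 0, "claw": 10}, {"wx": 0, "wy": 0, "wz": 0, "dx": 0, "dy": 0.13, "dz": 0, "claw": 10}]}}

```text
time_s: 14.7
eef_pos: [0.5826, -0.1177, 0.1567]
orientation: [[0.933, -0.359, 0.003], [-0.359, -0.933, -0.001], [0.003, 0.0, -1.0]]
ft_force: [5.9, 1.0, 1.6]
grip_width: 0.0206
```

```bash
python3 f.py 180;  python3 snap.py scene:s11 wrist:w11; python3 -c "
import cv2
x=cv2.imread('pics/s11.png')[180:320,270:490];cv2.imwrite('pics/c13.png',cv2.convertScaleAbs(cv2.resize(x,(792,504),interpolation=cv2.INTER_CUBIC),alpha=1.5))"
```

```text
14.7 [ 0.5826 -0.1177  0.1567] real phi 179.0 r 0.0655 tang resist 5.1 radial -3.0 z -1.6 grip 0.02063465866316763
14.7 [ 0.5826 -0.1177  0.1567] -21.07 [5.85 1.01 1.6 ] [-0.34  0.42 -0.07  1.07 -0.    1.6 ] 0.02063465866316763
```

View pics/c13.png

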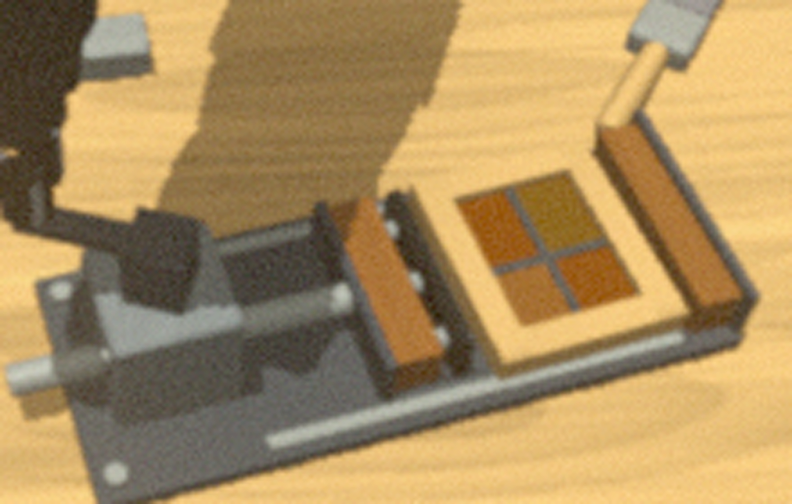

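View pics/w11.png

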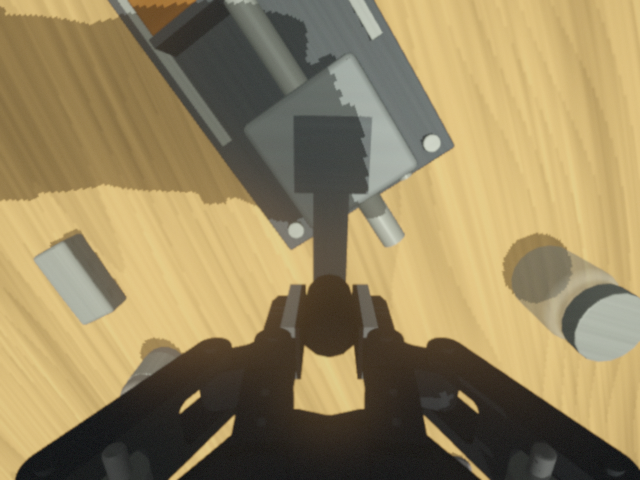

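Request:
{"fn": "arm_command", "kwargs": {"steps": [{"wx": 0, "wy": 0, "wz": 0, "dx": -0.0168, "dy": -0.0022, "dz": 0, "claw": 10}, {"wx": 0, "wy": 0, "wz": 0, "dx": -0.0325, "dy": -0.0087, "dz": 0, "claw": 10}, {"wx": 0, "wy": 0, "wz": 0, "dx": -0.046, "dy": -0.019, "dz": 0, "claw": 10}, {"wx": 0, "wy": 0, "wz": 0, "dx": -0.0563, "dy": -0.0325, "dz": 0, "claw": 10}, {"wx": 0, "wy": 0, "wz": 0, "dx": -0.0628, "dy": -0.0482, "dz": 0, "claw": 10}, {"wx": 0, "wy": 0, "wz": 0, "dx": -0.065, "dy": -0.065, "dz": 0, "claw": 10}]}}

```text
time_s: 15.4
eef_pos: [0.544, -0.0326, 0.1566]
orientation: [[0.933, -0.359, -0.002], [-0.359, -0.933, -0.002], [-0.001, 0.002, -1.0]]
ft_force: [-5.6, -5.3, 11.7]
grip_width: 0.0207
```

```bash
python3 f.py 270;  python3 snap.py scene:s12 ; python3 -c "
import cv2
x=cv2.imread('pics/s12.png')[200:320,350:490];cv2.imwrite('pics/c14.png',cv2.convertScaleAbs(cv2.resize(x,(700,600),interpolation=cv2.INTER_CUBIC),alpha=1.5))"; python3 arc.py 270 420 10
```

```text
15.4 [ 0.544  -0.0326  0.1566] real phi 270.1 r 0.0654 tang resist 7.0 radial 3.4 z -11.7 grip 0.0207263075424603
15.4 [ 0.544  -0.0326  0.1566] -21.06 [-5.64 -5.3  11.72] [-0.21  0.35 -0.2   1.03 -0.    1.73] 0.0207263075424603
280.0 dx 0.0010 dy -0.0113
290.0 dx 0.0039 dy -0.0222
300.0 dx 0.0087 dy -0.0325
310.0 dx 0.0152 dy -0.0418
320.0 dx 0.0232 dy -0.0498
330.0 dx 0.0325 dy -0.0563
340.0 dx 0.0428 dy -0.0611
350.0 dx 0.0537 dy -0.0640
0.0 dx 0.0650 dy -0.0650
10.0 dx 0.0763 dy -0.0640
20.0 dx 0.0872 dy -0.0611
30.0 dx 0.0975 dy -0.0563
40.0 dx 0.1068 dy -0.0498
50.0 dx 0.1148 dy -0.0418
60.0 dx 0.1213 dy -0.0325
```

View pics/c14.png

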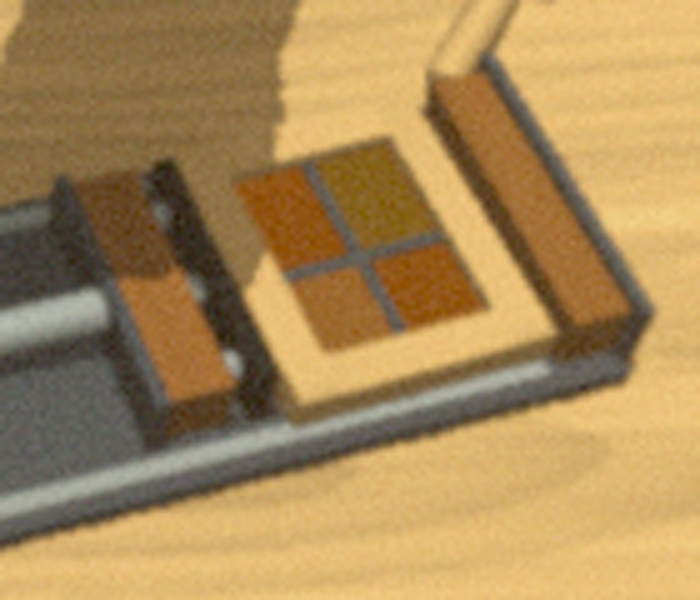

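Request:
{"fn": "arm_command", "kwargs": {"steps": [{"wx": 0, "wy": 0, "wz": 0, "dx": 0.001, "dy": -0.0113, "dz": 0, "claw": 10}, {"wx": 0, "wy": 0, "wz": 0, "dx": 0.0039, "dy": -0.0222, "dz": 0, "claw": 10}, {"wx": 0, "wy": 0, "wz": 0, "dx": 0.0087, "dy": -0.0325, "dz": 0, "claw": 10}]}}

```text
time_s: 15.75
eef_pos: [0.564, -0.0048, 0.1564]
orientation: [[0.934, -0.358, -0.002], [-0.358, -0.934, -0.0], [-0.002, 0.001, -1.0]]
ft_force: [-8.5, -0.1, 13.8]
grip_width: 0.0202
```

```bash
python3 f.py 300; python3 arc.py 300 420 5
```

```text
15.75 [ 0.564  -0.0048  0.1564] real phi 300.4 r 0.0657 tang resist 6.7 radial 5.3 z -13.8 grip 0.0202369137959484
305.0 dx 0.0030 dy -0.0048
310.0 dx 0.0065 dy -0.0093
315.0 dx 0.0103 dy -0.0135
320.0 dx 0.0145 dy -0.0173
325.0 dx 0.0190 dy -0.0207
330.0 dx 0.0238 dy -0.0238
335.0 dx 0.0288 dy -0.0264
340.0 dx 0.0341 dy -0.0286
345.0 dx 0.0395 dy -0.0303
350.0 dx 0.0450 dy -0.0315
355.0 dx 0.0506 dy -0.0323
0.0 dx 0.0563 dy -0.0325
5.0 dx 0.0620 dy -0.0323
10.0 dx 0.0676 dy -0.0315
15.0 dx 0.0731 dy -0.0303
20.0 dx 0.0785 dy -0.0286
25.0 dx 0.0838 dy -0.0264
30.0 dx 0.0888 dy -0.0238
35.0 dx 0.0936 dy -0.0207
40.0 dx 0.0981 dy -0.0173
45.0 dx 0.1023 dy -0.0135
50.0 dx 0.1061 dy -0.0093
55.0 dx 0.1095 dy -0.0048
60.0 dx 0.1126 dy 0.0000
```

Request:
{"fn": "arm_command", "kwargs": {"steps": [{"wx": 0, "wy": 0, "wz": 0, "dx": 0.0065, "dy": -0.0093, "dz": 0, "claw": 10}, {"wx": 0, "wy": 0, "wz": 0, "dx": 0.0145, "dy": -0.0173, "dz": 0, "claw": 10}, {"wx": 0, "wy": 0, "wz": 0, "dx": 0.0238, "dy": -0.0238, "dz": 0, "claw": 10}]}}

```text
time_s: 16.05
eef_pos: [0.5953, 0.0091, 0.1563]
orientation: [[0.934, -0.358, -0.001], [-0.358, -0.934, 0.001], [-0.002, 0.0, -1.0]]
ft_force: [-6.4, 1.5, 10.6]
grip_width: 0.0206
```

```bash
python3 f.py 330;  python3 snap.py scene:s13 ; python3 -c "
import cv2
x=cv2.imread('pics/s13.png')[200:320,350:490];cv2.imwrite('pics/c15.png',cv2.convertScaleAbs(cv2.resize(x,(700,600),interpolation=cv2.INTER_CUBIC),alpha=1.5))"; python3 arc.py 330 420 5
```

```text
16.05 [0.5953 0.0091 0.1563] real phi 330.6 r 0.0661 tang resist 6.1 radial 2.5 z -10.6 grip 0.020565885026160184
16.05 [0.5953 0.0091 0.1563] -20.98 [-6.44  1.53 10.65] [-0.12  0.43 -0.07  1.08  0.    1.82] 0.020565885026160184
335.0 dx 0.0050 dy -0.0026
340.0 dx 0.0103 dy -0.0048
345.0 dx 0.0157 dy -0.0065
350.0 dx 0.0212 dy -0.0077
355.0 dx 0.0268 dy -0.0085
0.0 dx 0.0325 dy -0.0087
5.0 dx 0.0382 dy -0.0085
10.0 dx 0.0438 dy -0.0077
15.0 dx 0.0493 dy -0.0065
20.0 dx 0.0547 dy -0.0048
25.0 dx 0.0600 dy -0.0026
30.0 dx 0.0650 dy -0.0000
35.0 dx 0.0698 dy 0.0030
40.0 dx 0.0743 dy 0.0065
45.0 dx 0.0785 dy 0.0103
50.0 dx 0.0823 dy 0.0145
55.0 dx 0.0857 dy 0.0190
60.0 dx 0.0888 dy 0.0238
```

View pics/c15.png

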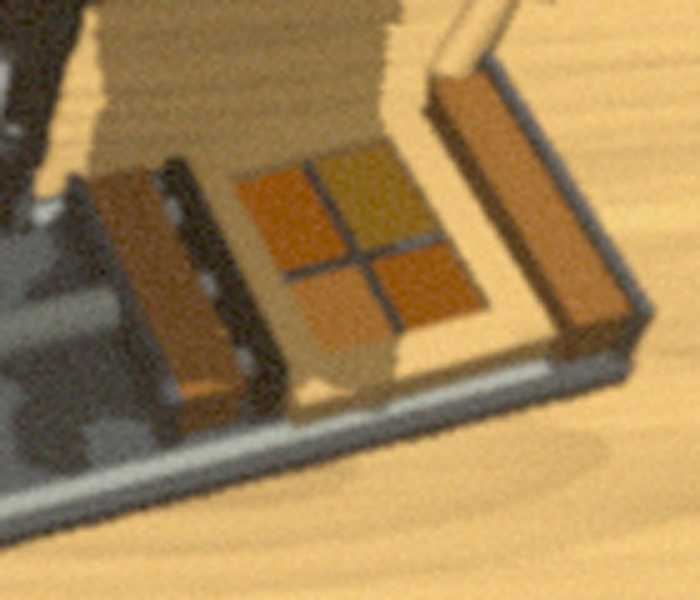

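Request:
{"fn": "arm_command", "kwargs": {"steps": [{"wx": 0, "wy": 0, "wz": 0, "dx": 0.0103, "dy": -0.0048, "dz": 0, "claw": 10}, {"wx": 0, "wy": 0, "wz": 0, "dx": 0.0212, "dy": -0.0077, "dz": 0, "claw": 10}, {"wx": 0, "wy": 0, "wz": 0, "dx": 0.0325, "dy": -0.0087, "dz": 0, "claw": 10}]}}

```text
time_s: 16.4
eef_pos: [0.6291, 0.0055, 0.1562]
orientation: [[0.934, -0.358, -0.001], [-0.358, -0.934, 0.001], [-0.001, -0.0, -1.0]]
ft_force: [-5.2, 2.8, 8.6]
grip_width: 0.0204
```

```bash
python3 f.py 360;  python3 snap.py scene:s14 wrist:w14; python3 -c "
import cv2
x=cv2.imread('pics/s14.png')[200:320,350:490];cv2.imwrite('pics/c16.png',cv2.convertScaleAbs(cv2.resize(x,(700,600),interpolation=cv2.INTER_CUBIC),alpha=1.5))"; python3 arc.py 0 120 5
```

```text
16.4 [0.6291 0.0055 0.1562] real phi 0.3 r 0.0662 tang resist 5.8 radial 0.7 z -8.6 grip 0.020380764405089877
16.4 [0.6291 0.0055 0.1562] -20.97 [-5.18  2.76  8.63] [-0.12  0.48  0.03  1.12  0.    1.82] 0.020380764405089877
5.0 dx 0.0057 dy 0.0002
10.0 dx 0.0113 dy 0.0010
15.0 dx 0.0168 dy 0.0022
20.0 dx 0.0222 dy 0.0039
25.0 dx 0.0275 dy 0.0061
30.0 dx 0.0325 dy 0.0087
35.0 dx 0.0373 dy 0.0118
40.0 dx 0.0418 dy 0.0152
45.0 dx 0.0460 dy 0.0190
50.0 dx 0.0498 dy 0.0232
55.0 dx 0.0532 dy 0.0277
60.0 dx 0.0563 dy 0.0325
65.0 dx 0.0589 dy 0.0375
70.0 dx 0.0611 dy 0.0428
75.0 dx 0.0628 dy 0.0482
80.0 dx 0.0640 dy 0.0537
85.0 dx 0.0648 dy 0.0593
90.0 dx 0.0650 dy 0.0650
95.0 dx 0.0648 dy 0.0707
100.0 dx 0.0640 dy 0.0763
105.0 dx 0.0628 dy 0.0818
110.0 dx 0.0611 dy 0.0872
115.0 dx 0.0589 dy 0.0925
120.0 dx 0.0563 dy 0.0975
```

View pics/c16.png

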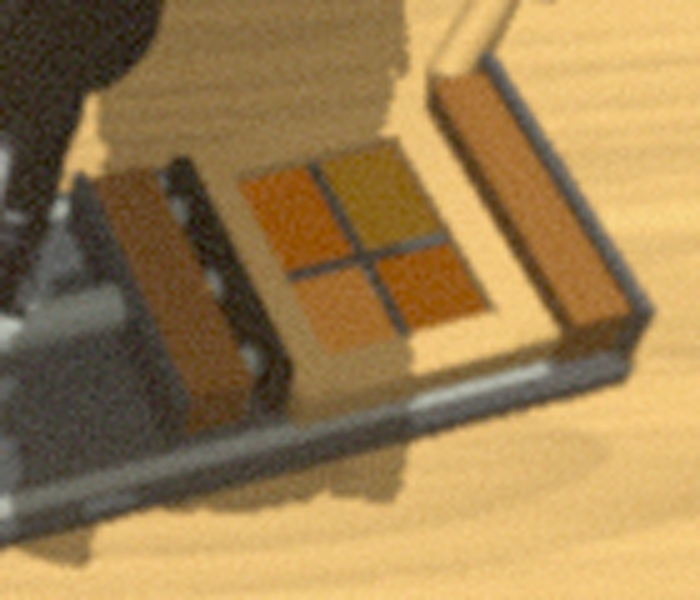

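View pics/w14.png

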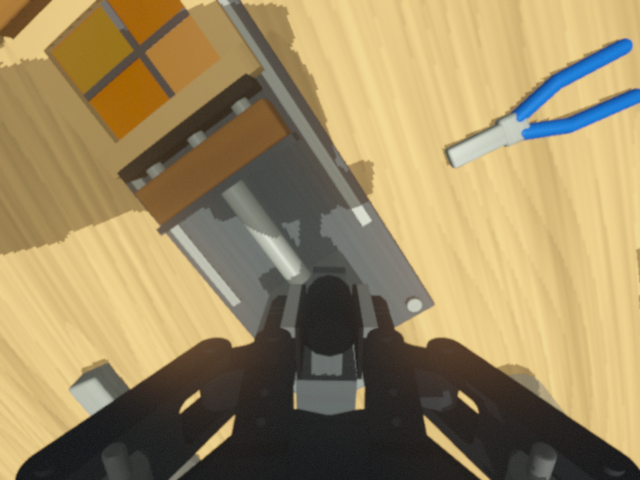

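Request:
{"fn": "arm_command", "kwargs": {"steps": [{"wx": 0, "wy": 0, "wz": 0, "dx": 0.0057, "dy": 0.0002, "dz": 0, "claw": 10}, {"wx": 0, "wy": 0, "wz": 0, "dx": 0.0113, "dy": 0.001, "dz": 0, "claw": 10}, {"wx": 0, "wy": 0, "wz": 0, "dx": 0.0168, "dy": 0.0022, "dz": 0, "claw": 10}]}}

```text
time_s: 16.8
eef_pos: [0.644, -0.0027, 0.1562]
orientation: [[0.934, -0.358, -0.001], [-0.358, -0.934, 0.001], [-0.001, -0.001, -1.0]]
ft_force: [-4.3, 4.8, 10.2]
grip_width: 0.0206
```

```bash
python3 f.py 15; python3 arc.py 15 60 5
```

```text
16.8 [ 0.644  -0.0027  0.1562] real phi 15.1 r 0.0662 tang resist 6.3 radial 1.3 z -10.2 grip 0.020646512252819077
20.0 dx 0.0054 dy 0.0017
25.0 dx 0.0106 dy 0.0039
30.0 dx 0.0157 dy 0.0065
35.0 dx 0.0205 dy 0.0095
40.0 dx 0.0250 dy 0.0130
45.0 dx 0.0291 dy 0.0168
50.0 dx 0.0330 dy 0.0210
55.0 dx 0.0364 dy 0.0255
60.0 dx 0.0395 dy 0.0303
```

Request:
{"fn": "arm_command", "kwargs": {"steps": [{"wx": 0, "wy": 0, "wz": 0, "dx": 0.0054, "dy": 0.0017, "dz": 0, "claw": 10}, {"wx": 0, "wy": 0, "wz": 0, "dx": 0.0106, "dy": 0.0039, "dz": 0, "claw": 10}, {"wx": 0, "wy": 0, "wz": 0, "dx": 0.0157, "dy": 0.0065, "dz": 0, "claw": 10}]}}

```text
time_s: 17.1
eef_pos: [0.6563, -0.0144, 0.1562]
orientation: [[0.934, -0.358, -0.001], [-0.358, -0.934, 0.001], [-0.001, -0.001, -1.0]]
ft_force: [-2.0, 4.3, 9.3]
grip_width: 0.0206
```

```bash
python3 f.py 30; python3 arc.py 30 75 5
```

```text
17.1 [ 0.6563 -0.0144  0.1562] real phi 29.9 r 0.0662 tang resist 4.6 radial 1.2 z -9.3 grip 0.02063668648662398
35.0 dx 0.0048 dy 0.0030
40.0 dx 0.0093 dy 0.0065
45.0 dx 0.0135 dy 0.0103
50.0 dx 0.0173 dy 0.0145
55.0 dx 0.0207 dy 0.0190
60.0 dx 0.0238 dy 0.0238
65.0 dx 0.0264 dy 0.0288
70.0 dx 0.0286 dy 0.0341
75.0 dx 0.0303 dy 0.0395
```

Request:
{"fn": "arm_command", "kwargs": {"steps": [{"wx": 0, "wy": 0, "wz": 0, "dx": 0.0048, "dy": 0.003, "dz": 0, "claw": 10}, {"wx": 0, "wy": 0, "wz": 0, "dx": 0.0093, "dy": 0.0065, "dz": 0, "claw": 10}]}}

```text
time_s: 17.3
eef_pos: [0.6627, -0.0239, 0.1562]
orientation: [[0.934, -0.358, -0.0], [-0.358, -0.934, 0.001], [-0.001, -0.001, -1.0]]
ft_force: [-2.6, 4.0, 9.2]
grip_width: 0.0207
```

```bash
python3 f.py 40;  python3 snap.py scene:s15; python3 f.py 40; python3 -c "
import cv2
x=cv2.imread('pics/s15.png')[200:320,350:490];cv2.imwrite('pics/c17.png',cv2.convertScaleAbs(cv2.resize(x,(700,600),interpolation=cv2.INTER_CUBIC),alpha=1.5))"; python3 arc.py 40 75 5
```

```text
17.3 [ 0.6627 -0.0239  0.1562] real phi 39.7 r 0.0661 tang resist 4.7 radial -0.3 z -9.2 grip 0.020682530190717734
17.3 [ 0.6627 -0.0239  0.1562] -20.98 [-2.55  4.    9.16] [-0.16  0.54  0.13  1.17  0.    1.78] 0.020682530190717734
17.35 [ 0.6631 -0.0246  0.1561] real phi 40.4 r 0.0661 tang resist 4.8 radial -0.7 z -10.1 grip 0.020374199424812566
45.0 dx 0.0042 dy 0.0038
50.0 dx 0.0080 dy 0.0080
55.0 dx 0.0115 dy 0.0125
60.0 dx 0.0145 dy 0.0173
65.0 dx 0.0171 dy 0.0223
70.0 dx 0.0193 dy 0.0276
75.0 dx 0.0210 dy 0.0330
```

View pics/c17.png

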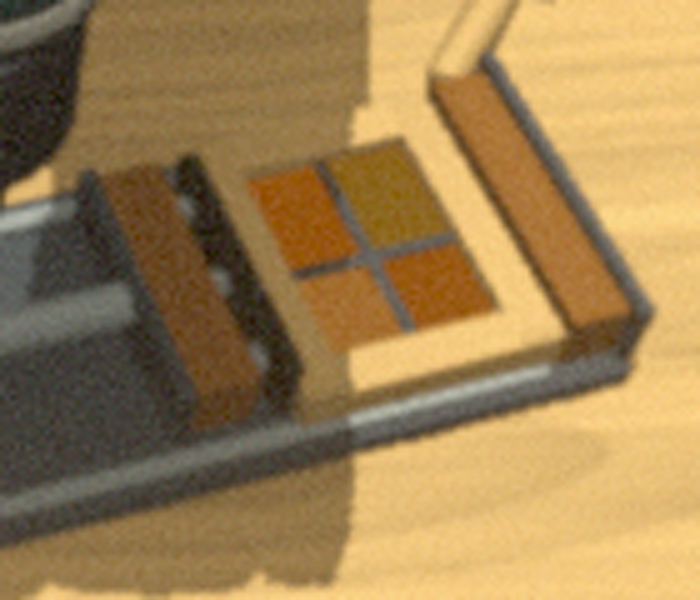

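The panel is sliding with the jaw and the dark strip at the fence is nearly gone. Continuing in small steps.

Request:
{"fn": "arm_command", "kwargs": {"steps": [{"wx": 0, "wy": 0, "wz": 0, "dx": 0.0042, "dy": 0.0038, "dz": 0, "claw": 10}, {"wx": 0, "wy": 0, "wz": 0, "dx": 0.008, "dy": 0.008, "dz": 0, "claw": 10}]}}

```text
time_s: 17.55
eef_pos: [0.6672, -0.034, 0.1562]
orientation: [[0.934, -0.358, -0.0], [-0.358, -0.934, 0.002], [-0.001, -0.001, -1.0]]
ft_force: [-3.3, 7.0, 10.0]
grip_width: 0.0208
```

```bash
python3 f.py 50; python3 arc.py 50 90 5
```

```text
17.55 [ 0.6672 -0.034   0.1562] real phi 49.3 r 0.0661 tang resist 7.7 radial -0.8 z -10.0 grip 0.020827618935186736
55.0 dx 0.0035 dy 0.0045
60.0 dx 0.0065 dy 0.0093
65.0 dx 0.0091 dy 0.0143
70.0 dx 0.0113 dy 0.0195
75.0 dx 0.0130 dy 0.0250
80.0 dx 0.0142 dy 0.0305
85.0 dx 0.0150 dy 0.0361
90.0 dx 0.0152 dy 0.0418
```

Request:
{"fn": "arm_command", "kwargs": {"steps": [{"wx": 0, "wy": 0, "wz": 0, "dx": 0, "dy": 0, "dz": 0, "claw": 10}]}}

```text
time_s: 17.65
eef_pos: [0.6674, -0.0344, 0.1562]
orientation: [[0.934, -0.358, -0.0], [-0.358, -0.934, 0.001], [-0.001, -0.001, -1.0]]
ft_force: [-2.4, 5.3, 9.8]
grip_width: 0.0209
```

```bash
python3 f.py 50; python3 arc.py 50 54 2
```

```text
17.65 [ 0.6674 -0.0344  0.1562] real phi 49.7 r 0.0661 tang resist 5.8 radial -0.6 z -9.8 grip 0.02086626820072355
52.0 dx 0.0014 dy 0.0018
54.0 dx 0.0028 dy 0.0036
```

Request:
{"fn": "arm_command", "kwargs": {"steps": [{"wx": 0, "wy": 0, "wz": 0, "dx": 0.0014, "dy": 0.0018, "dz": 0, "claw": 10}, {"wx": 0, "wy": 0, "wz": 0, "dx": 0.0028, "dy": 0.0036, "dz": 0, "claw": 10}]}}

```text
time_s: 17.85
eef_pos: [0.6685, -0.0381, 0.1563]
orientation: [[0.934, -0.358, -0.0], [-0.358, -0.934, 0.002], [-0.001, -0.002, -1.0]]
ft_force: [-1.8, 8.7, 10.9]
grip_width: 0.0206
```

```bash
python3 f.py 54; python3 arc.py 54 60 2
```

```text
17.85 [ 0.6685 -0.0381  0.1563] real phi 53.1 r 0.066 tang resist 8.9 radial 0.5 z -10.9 grip 0.020611149629342237
56.0 dx 0.0013 dy 0.0019
58.0 dx 0.0025 dy 0.0038
60.0 dx 0.0037 dy 0.0057
```

Request:
{"fn": "arm_command", "kwargs": {"steps": [{"wx": 0, "wy": 0, "wz": 0, "dx": 0, "dy": 0, "dz": 0, "claw": 10}]}}

```text
time_s: 17.95
eef_pos: [0.6685, -0.0382, 0.1562]
orientation: [[0.934, -0.358, -0.0], [-0.358, -0.934, 0.002], [-0.001, -0.002, -1.0]]
ft_force: [-3.2, 7.5, 10.4]
grip_width: 0.0202
```

```bash
python3 f.py 54;  python3 snap.py scene:s16; python3 f.py 54; python3 -c "
import cv2
x=cv2.imread('pics/s16.png')[200:320,350:490];cv2.imwrite('pics/c18.png',cv2.convertScaleAbs(cv2.resize(x,(700,600),interpolation=cv2.INTER_CUBIC),alpha=1.5))"
```

```text
17.95 [ 0.6685 -0.0382  0.1562] real phi 53.2 r 0.066 tang resist 8.1 radial -1.2 z -10.4 grip 0.020196357254443378
17.95 [ 0.6685 -0.0382  0.1562] -20.98 [-3.21  7.48 10.37] [-0.18  0.55  0.15  1.17  0.    1.76] 0.020196357254443378
18.0 [ 0.6685 -0.0382  0.1563] real phi 53.2 r 0.066 tang resist 7.5 radial -0.2 z -9.6 grip 0.020880713009866055
```

View pics/c18.png

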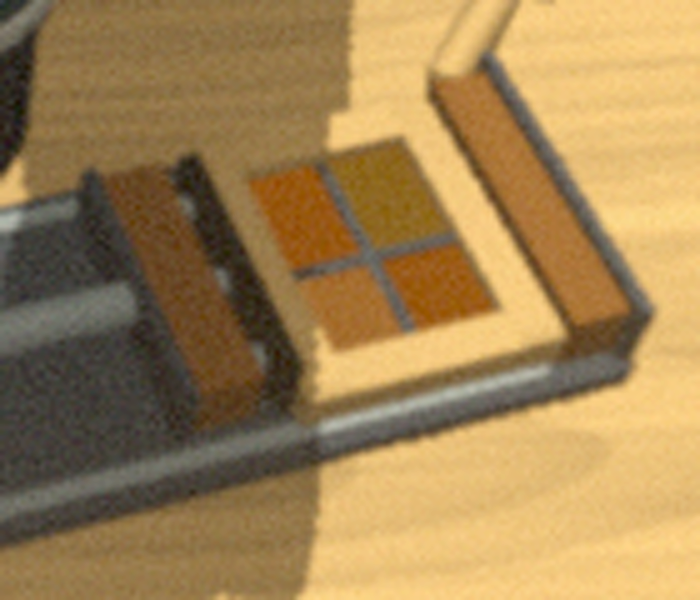

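Request:
{"fn": "arm_command", "kwargs": {"steps": [{"wx": 0, "wy": 0, "wz": 0, "dx": 0.001, "dy": 0.0014, "dz": 0, "claw": 10}, {"wx": 0, "wy": 0, "wz": 0, "dx": 0.0019, "dy": 0.0028, "dz": 0, "claw": 10}]}}

```text
time_s: 18.2
eef_pos: [0.6693, -0.0412, 0.1563]
orientation: [[0.934, -0.358, -0.0], [-0.358, -0.934, 0.002], [-0.001, -0.002, -1.0]]
ft_force: [-1.6, 9.0, 11.8]
grip_width: 0.0201
```

```bash
python3 f.py 57; python3 s.py
```

```text
18.2 [ 0.6693 -0.0412  0.1563] real phi 55.8 r 0.066 tang resist 9.1 radial 0.3 z -11.8 grip 0.020070359197116996
18.2 [ 0.6693 -0.0412  0.1563] yaw -20.96 F [-1.6  9.  11.8] M [1.94 0.95 0.03] Ftool [ -4.7  -7.8 -11.8]
```

Request:
{"fn": "arm_command", "kwargs": {"steps": [{"wx": 0, "wy": 0, "wz": 0, "dx": -0.0004, "dy": -0.0006, "dz": 0, "claw": 10}, {"wx": 0, "wy": 0, "wz": 0, "dx": -0.0004, "dy": -0.0006, "dz": 0, "claw": 35}, {"wx": 0, "wy": 0, "wz": 0, "dx": -0.0004, "dy": -0.0006, "dz": 0, "claw": 60}, {"wx": 0, "wy": 0, "wz": 0, "dx": -0.0004, "dy": -0.0006, "dz": 0, "claw": 60}, {"wx": 0, "wy": 0, "wz": 0, "dx": -0.0004, "dy": -0.0006, "dz": 0, "claw": 60}, {"wx": 0, "wy": 0, "wz": 0, "dx": -0.0004, "dy": -0.0006, "dz": -0.02, "claw": 60}, {"wx": 0, "wy": 0, "wz": 0, "dx": -0.0004, "dy": -0.0006, "dz": -0.05, "claw": 60}, {"wx": 0, "wy": 0, "wz": 0, "dx": -0.0004, "dy": -0.0006, "dz": -0.09, "claw": 60}, {"wx": 0, "wy": 0, "wz": 0, "dx": -0.0004, "dy": -0.0006, "dz": -0.12, "claw": 60}, {"wx": 0, "wy": 0, "wz": 0, "dx": -0.0004, "dy": 0.06, "dz": -0.12, "claw": 60}, {"wx": 0, "wy": 0, "wz": 0, "dx": -0.0004, "dy": 0.1, "dz": -0.12, "claw": 60}, {"wx": 0, "wy": 0, "wz": 0, "dx": -0.0004, "dy": 0.1, "dz": -0.12, "claw": 60}, {"wx": 0, "wy": 0, "wz": 0, "dx": -0.0004, "dy": 0.1, "dz": -0.12, "claw": 60}]}}

```text
time_s: 19.5
eef_pos: [0.6323, -0.1365, 0.2761]
orientation: [[0.933, -0.361, -0.0], [-0.361, -0.933, 0.0], [-0.0, -0.0, -1.0]]
ft_force: [0.5, 0.8, 0.1]
grip_width: 0.051
```

```bash
python3 s.py; python3 snap.py wrist:w20 scene:s20; python3 -c "
import cv2
x=cv2.imread('pics/s20.png')[190:330,270:490];cv2.imwrite('pics/c20.png',cv2.convertScaleAbs(cv2.resize(x,(792,504),interpolation=cv2.INTER_CUBIC),alpha=1.5))"
```

```text
19.5 [ 0.6323 -0.1365  0.2761] yaw -21.13 F [0.5 0.8 0.1] M [ 0.02  0.01 -0.03] Ftool [ 0.2 -0.9 -0.1]
19.5 [ 0.6323 -0.1365  0.2761] -21.13 [0.49 0.8  0.14] [-0.34  0.48  0.35  1.44  0.    1.6 ] 0.0509669589872203
```

View pics/w20.png

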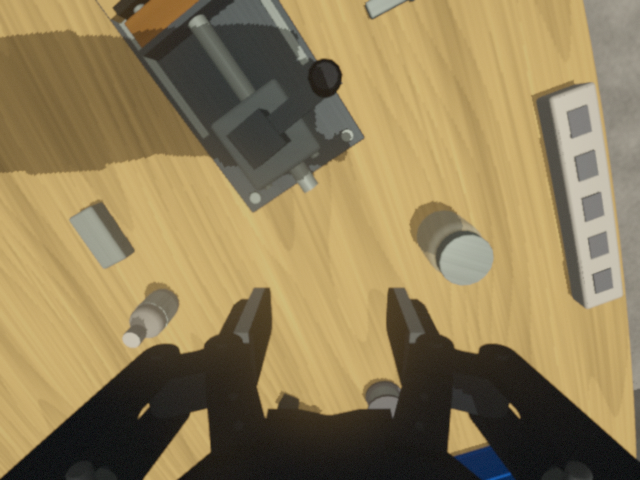

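View pics/c20.png

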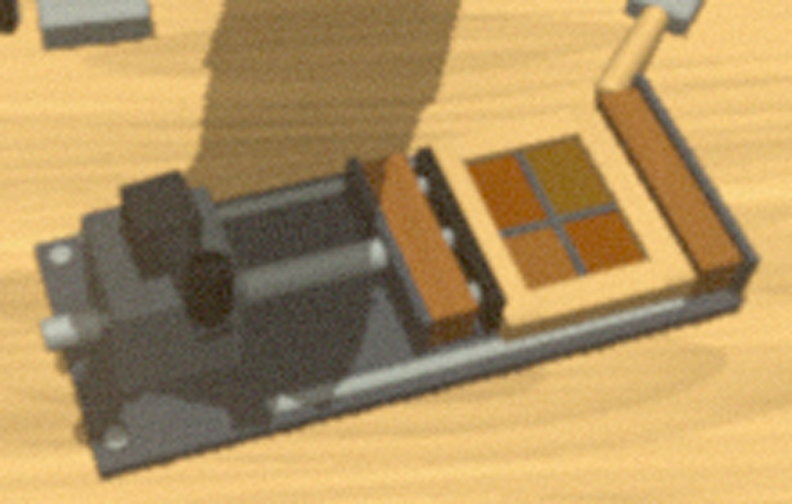

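The jaw is on the panel, the panel is against the fence, and the crank is on the spindle. One last check that the crank is home and hasn't turned back.

```bash
python3 -c "
import cv2
x=cv2.imread('pics/w20.png')[40:220,200:370];cv2.imwrite('pics/c21.png',cv2.convertScaleAbs(cv2.resize(x,(567,600),interpolation=cv2.INTER_CUBIC),alpha=2.2))"
python3 - <<'E'
from rep import *
c=pickle.load(open('w20.pkl','rb'))
def o(P):return (np.array(P)-[200,40])*3.333
S=np.array([.605,-.0562])
import cv2
im=cv2.imread('pics/c21.png')
for a0,col in((13,(0,0,255)),):
  a=np.radians(a0);u=np.array([np.cos(a),np.sin(a)]);v=np.array([-u[1],u[0]])
  for zt,h,off in((.127,.016,0),):
    P=[o(proj('w',[*(S+i*h*u+j*h*v),zt],c)) for i,j in((1,1),(1,-1),(-1,-1),(-1,1))]
    cv2.polylines(im,[np.int32(np.round(P))],True,col,1)
  k=S+.065*u
  P=[o(proj('w',[k[0]+.011*np.cos(t),k[1]+.011*np.sin(t),.163],c)) for t in np.linspace(0,6.28,24)]
  cv2.polylines(im,[np.int32(np.round(P))],True,col,1)
cv2.imwrite('pics/c22.png',im)
E
```

```text
(no output)
```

View pics/c22.png

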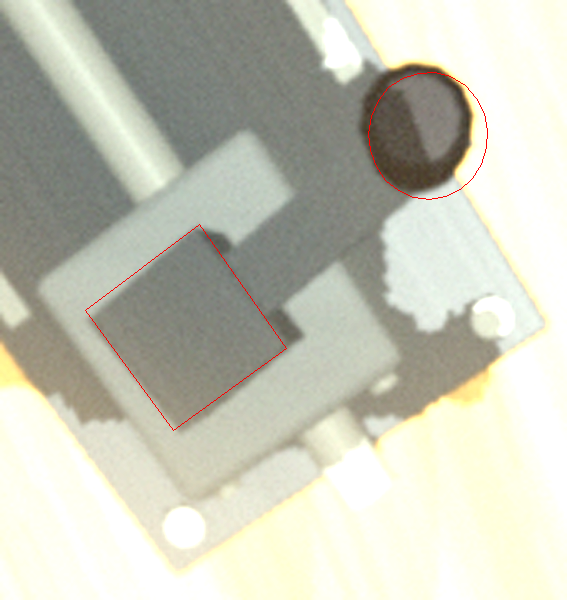

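```bash
python3 s.py; python3 -c "
from bench import manip
print(manip.sign_off())"
```

```text
19.6 [ 0.6329 -0.1349  0.2759] yaw -20.99 F [-0.4  1.1 -0.7] M [ 0.01  0.02 -0.04] Ftool [-0.7 -0.9  0.7]
the job is handed in; nothing more can be done
None
```

I fitted the larger crank on the spindle and wound it clockwise about 2.2 turns. The jaw now holds the panel against the fence. I handed the job in at 19.6 s.

**Seating:** The crank met no resistance until it stopped at the expected height, with about 10 N of push. In the last wrist picture the hub outline matches the fully-home height.

**Clamping:** Resistance at the knob rose from about 5 N running free to about 9 N at the end. That is roughly 60 N of squeeze, well under the 140 N that cracks the glass. The free-running reading was higher than the stated 3 N and varied between 4.6 and 7 N around the turn, so the squeeze figure is approximate.

**Final state:** The pictures show the jaw on the panel, the panel against the fence and the crank on the spindle. The gripper is open and well clear, with the wrist force near zero.

**Disagreement:** In the last picture the knob sits about 2–3 mm from where I predicted. This could be a small turn back after release or camera calibration error. I did not re-measure the squeeze after letting go; the drive's friction alone should hold about 40 N. I saw no bystander moved, but I took no final whole-bench picture to compare with the first.

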